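Load the analyser's cartridge bay and snap the keeper on

ROBOT

A 7-joint arm with a two-finger parallel gripper is mounted at the origin on the work surface. World frame = base frame: x ahead of the robot, y to its left, z up, the work surface at z = 0. Lengths are in m, angles in rad, forces in N, time in s.
With the tool pointing down it reaches from about 0.425 to 0.875 m from the base axis. Payload 4.7 kg.
Tool frame: the origin (TCP) lies on the centre line of the jaws, within the pads' length; the fingertips stand 14 mm ahead of it and the grasp point (between the pads) lies 5 mm behind it; z points along the fingers, x is the direction in which the jaws open and shut, and the axes are right-handed (so a half turn about z gives the same grasp; the last joint's range is limited). The gripper opens to 87 mm and grips with 3 to 60 N. Pads are 19 mm wide; open, the fingers measure 117 mm over their backs; the gripper's body (75 mm by 190 mm) begins 51 mm behind the grasp point.
Start: joints at [1.323, 0.321, -0.07, 1.45, 0.023, 1.371, -0.057], TCP at [0.168, -0.628, 0.237] pointing down, gripper open.
Joint ranges: [-2.86, 2.86], [-0.3, 2.09], [-1.38, 1.24], [0.06, 2.45], [-1.56, 4.7], [0.09, 2.05], [-2.69, 2.69]. Speed limits (rad/s): [2.57, 2.57, 3.14, 3.14, 3.14, 3.14, 3.14].

INTERFACE

Orientations are given as a rotation vector (axis times angle).
In Python, from bench import ctrl gives the robot as it stands.
- The arm moves only by the tool drive_tool, never from a script. Its argument "rows" is a list that holds one entry, the list of rows, each a list of 5 numbers: the shift along the tool's x, y, z scaled (see below), then the turn about the tool's z scaled (see below), then the closure in counts, from 0 (fully open) to 255 (shut). In form: [[[dx, dy, dz, spin, jaw], ...]]. A call has 1 to 20 rows; each row is the pose to reach, as a shift and turn from the pose commanded when the call began, along the tool's axes at that moment, turning the shorter way round; what a row does not reach only later rows make up. The controller multiplies each number of a shift by 300 mm and each number of a turn by pi rad. A row lasts 1/8 s, in which the tool goes at most 62.5 mm and 10.7 degrees, less where a joint would pass 70% of its speed; a pose out of reach is approached as far as the arm can. A call with a number of a shift or a turn outside -1 to 1 is refused whole. A call with a gripper value outside its range is refused whole. The fingers move at their own pace and stop on an object; "grip_force" is the grip in N (left out, the last holds). Time passes only in rows, so rows that repeat a pose let the fingers close. It gives the time, the measured TCP pose, the force and the opening at its end, in the units of the state.
- ctrl.get_state(): the state, without advancing time (a new reading comes with each control period).
- ctrl.get_image(name): name is "side" or "top"; returns a dict with "img" (400x640x3 uint8, blue, green, red), "camera_matrix" (3x3 intrinsics, pixels), "k1" (the pictures are not rectified: a ray, as slopes to the right and down, at radius r is drawn at 1 + k1 r^2 times it, then the intrinsics apply), "R" (3x3) and "t" (3): a world point X has camera coordinates R X + t. Camera axes: x right, y down, z forward; pixel columns grow to the right and rows downward; lengths in m; the calibration is good to about 2 mm. A picture is of the moment at which its call begins. There is no depth.
- ctrl.close_job(): hands the job in, once; it reports no verdict.
The state is a dict: "time": time; "joint_positions": joint angles; "qd": joint speeds; "joint_torque": joint torques, N m; "position": TCP position; "tool_rot": TCP orientation; "ft_force": force on the tool from outside, world axes, zero at the start; "torque": the same for the moment, N m; "grip_width": opening from 0.0 (shut) to 1.0 (fully open).
Only numpy, scipy, OpenCV 4.12 (cv2) and the standard library are available. Lean on these libraries where they do the work, as an engineer would, in place of code of your own. Each camera call takes 0.05 s, during which the arm holds its last target.

TASK

Slide every cartridge lying on the bench flat into the bay slot of its own colour and push it until it clicks and is fully home; once all are in, press the orange keeper bar down between its two posts, behind the cartridges, until both ends have snapped in and it lies flat on the base. Feel for the click and then stop pushing, never ramming anything hard, and leave the other things on the bench (jar, tube rack, ice bucket) where they are.

Things in the scene. Friction and masses are not known exactly. Their poses are not given: they have to be found in the camera images.
- cart_blue: Cartridge with blue grip (may be absent): flat grey slab lying flat, 42 mm wide (y), 10 thick, x from -8 to 103, 110 g. Origin: underside, below the grip; +x points to the nose that goes in (corners rounded 8). The blue upright rib is x -6 to 6, y -20 to 20, z 9 to 40: grip it across x from above. Ridge on top at x = 50, 3 proud. Centre of mass near x = 38.
- cart_green: Cartridge with green grip (may be absent): flat grey slab lying flat, 42 mm wide (y), 10 thick, x from -8 to 103, 110 g. Origin: underside, below the grip; +x points to the nose that goes in (corners rounded 8). The green upright rib is x -6 to 6, y -20 to 20, z 9 to 40: grip it across x from above. Ridge on top at x = 50, 3 proud. Centre of mass near x = 38.
- cart_yellow: Cartridge with yellow grip (may be absent): flat grey slab lying flat, 42 mm wide (y), 10 thick, x from -8 to 103, 110 g. Origin: underside, below the grip; +x points to the nose that goes in (corners rounded 8). The yellow upright rib is x -6 to 6, y -20 to 20, z 9 to 40: grip it across x from above. Ridge on top at x = 50, 3 proud. Centre of mass near x = 38.
- cart_red: Cartridge with red grip (may be absent): flat grey slab lying flat, 42 mm wide (y), 10 thick, x from -8 to 103, 110 g. Origin: underside, below the grip; +x points to the nose that goes in (corners rounded 8). The red upright rib is x -6 to 6, y -20 to 20, z 9 to 40: grip it across x from above. Ridge on top at x = 50, 3 proud. Centre of mass near x = 38.
- bay: White fixed instrument with a four-slot cartridge bay. Origin at table level below the middle of the slot face; x points into the slots (away from the robot), y along the row of slots. A grey base plate, top 10 mm above the table, runs under all of it from x = -125 mm on, 284 mm wide; cartridges lie and slide on it (slick: friction about 0.12). Instrument behind (x above 61) 100 mm high.
- slot_face (a point): Middle of the slot face, on the base plate. Slots: 45.5 mm deep from here, 46 wide, 14.5 high, 54 apart. Guide rails 6 high, 8 thick, with rounded ends run out between the slots to 34 mm in front. A hood overhangs 20 mm to the front: underside 34, top 42 mm above the table. Housing above the slots is 60 mm high.
- roller (a point): Middle of the row of sprung steel rollers under the hood, 14 mm in front of the slot face, one per slot, 0.5 mm above a cartridge's top. The cartridge's ridge meets its roller about 12 mm before home, resists with a peak of some 5 to 9 N, then the roller drops behind the ridge (click) and the nose stops solid against the slot's end, at most 1 mm on.
- slot_blue (a point): Where the origin of the blue cartridge is when fully home in its slot (the one with blue strips on hood and housing): on the base plate, 10 mm above the table, 58 mm in front of the slot face. Axes as the bay.
- slot_green (a point): Where the origin of the green cartridge is when fully home in its slot (the one with green strips on hood and housing): on the base plate, 10 mm above the table, 58 mm in front of the slot face. Axes as the bay.
- slot_yellow (a point): Where the origin of the yellow cartridge is when fully home in its slot (the one with yellow strips on hood and housing): on the base plate, 10 mm above the table, 58 mm in front of the slot face. Axes as the bay.
- slot_red (a point): Where the origin of the red cartridge is when fully home in its slot (the one with red strips on hood and housing): on the base plate, 10 mm above the table, 58 mm in front of the slot face. Axes as the bay.
- keeper: Orange keeper bar lying on the table, 20 mm wide (x), 234 long (y), 10 thick, 120 g, round ends, with a black upright grip in the middle: 26 mm along x, 14 along y, z 10 to 46: grip it across y, from above. Origin: middle of the underside. Either way round is right.
- keeper_seat (a point): Where the keeper's origin is when it is snapped in: on the base plate, 10 mm above the table, 94 mm in front of the slot face, bar along the bay's y. It drops straight down between the two posts, 130 mm to either side, 43 mm above the table.
- post (a point): Left keeper post (+y; the right one mirrors it), on the base plate. The bar's end (18 mm wide) drops between two cheeks 24 mm apart and past a sprung roller: first felt about 13 mm above the seat, peak some 6 to 12 N for both ends together; then the rollers close over the ends and the bar stops solid on the plate.
- jar: Bystander: glass jar with red lid, 74 mm across, 120 mm tall, at the left. Origin: middle of its underside.
- tube_rack: Bystander: grey rack of glass tubes, 70 x 140 mm, 101 mm tall, at the right. Origin: middle of its underside.
- bucket: Bystander: white ice bucket, 120 mm across, 110 mm tall, at the far right. Origin: middle of its underside.
Things that resemble listed ones, but are neither listed nor needed, are in the scene too. Leave any pink, purple or turquoise look-alike of the cart_red alone.

How it is judged:
By the outcome, as a careful person would: the job done as asked, in the order asked, and still so for the second after the job is handed in, with the robot touching nothing.
Of cart_blue, cart_green, cart_yellow, cart_red only 2 to 4 are there at a start; the rules pass over those that are not, and their reading is None.
At some moment in a run one of cart_blue, cart_green, cart_yellow, cart_red, keeper may be knocked a few centimetres aside while the robot is not near it.
Once in a run the grip may slacken for a moment while it holds something.
It also fails if it takes over 210 s, if anything falls off the work surface, if the arm or the gripper's body presses on something with over 40 N, if the wrist force passes 120 N, or if a joint passes its speed limit or range.

## Working session

There is one attempt and no reset: what is moved stays moved. The work goes in short steps, Python scripts to look and compute and a tool call to move; the robot and the scene stay as the last step left them, time stands still between calls to the robot, and variables do not carry over. Pictures are saved under pics/ and viewed, and the job is handed in when it is done.

Besides the shell and the picture viewer there is one more tool, called after "Request:" by a JSON object that holds its "method" and its "body". drive_tool: Moves the arm, as the interface text tells. Its arguments: {"type":"object","properties":{"rows":{"type":"array"},"grip_force":{"type":"number"}},"required":["rows"]}

```bash
ls; mkdir -p pics
python3 - <<'E'
from bench import ctrl
import cv2,numpy as np
np.set_printoptions(precision=4,suppress=True)
s=ctrl.get_state();print(s)
for n in("side","top"):
    d=ctrl.get_image(n);cv2.imwrite(f"pics/{n}0.png",d["img"]);print(n,d["camera_matrix"],d["k1"],d["R"],d["t"])
E
```

```text
pics
{'time': 0.0, 'joint_positions': array([ 1.3231,  0.3219, -0.0701,  1.4517,  0.0226,  1.3708, -0.0569]), 'qd': array([-0.0009,  0.0012, -0.0001,  0.0012, -0.0009,  0.0005, -0.0016]), 'joint_torque': array([  0.0004, -49.1293,  -0.404 , -31.2536,  -0.0642,   0.0437,
         0.0002]), 'position': array([ 0.168 , -0.6273,  0.2354]), 'tool_rot': array([-2.4915,  1.9118,  0.0026]), 'ft_force': array([-0.0433,  1.0777, -0.6874]), 'torque': array([ 0.0132,  0.0158, -0.0126]), 'grip_width': 0.9983713074820053}
side [[422.5262   0.     322.4167]
 [  0.     422.5262 200.7408]
 [  0.       0.       1.    ]] 0.03394390662732572 [[-0.947  -0.3211  0.0072]
 [-0.1631  0.4615 -0.872 ]
 [ 0.2766 -0.827  -0.4894]] [0.4544 0.195  1.1174]
top [[412.4726   0.     314.7805]
 [  0.     412.4726 196.549 ]
 [  0.       0.       1.    ]] -0.04004703639675722 [[-0.0226 -0.9996 -0.019 ]
 [-0.99    0.025  -0.1386]
 [ 0.139   0.0157 -0.9902]] [-0.117   0.5252  1.3564]
```

View pics/top0.png

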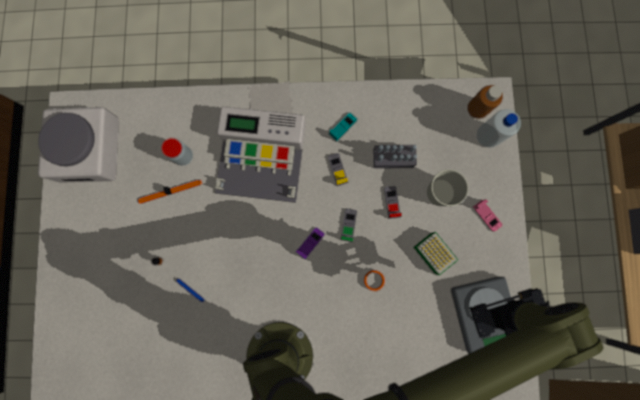

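View pics/side0.png

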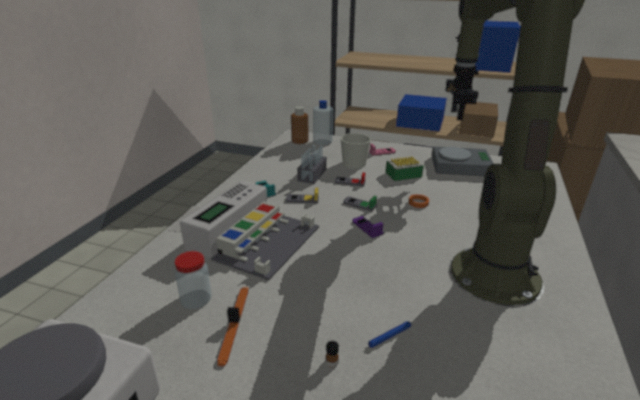

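Top view: red cartridge (392,201), yellow (338,169), green (348,225). There is no blue one; the blue thing at (190,290) is a pen. Look-alikes are turquoise (343,125), purple (311,242) and pink (487,214). Bay is at about (258,165), keeper at (170,190). Next, a close crop and measurements.

```bash
cat > h.py <<'E'
from bench import ctrl
import cv2,numpy as np
np.set_printoptions(precision=4,suppress=True)
from scipy.spatial.transform import Rotation as Rn
from scipy.optimize import fsolve,least_squares
def ray(d,p):
    K=d["camera_matrix"];q=np.array([(p[0]-K[0,2])/K[0,0],(p[1]-K[1,2])/K[1,1]])
    dist=np.array([d["k1"],0,0,0,0.])
    u=cv2.undistortPoints(np.array([[p]],float),K,dist)[0,0]
    R=d["R"];return -R.T@d["t"],R.T@np.array([u[0],u[1],1])
def plane(d,p,z):
    o,v=ray(d,p);return o+v*(z-o[2])/v[2]
def proj(d,X):
    dist=np.array([d["k1"],0,0,0,0.])
    return cv2.projectPoints(np.atleast_2d(np.array(X,float)),cv2.Rodrigues(d["R"])[0],d["t"],d["camera_matrix"],dist)[0][:,0]
def crop(d,box,s,name):
    x0,y0,x1,y1=box
    cv2.imwrite(name,cv2.resize(d["img"][y0:y1,x0:x1],None,fx=s,fy=s,interpolation=cv2.INTER_CUBIC))
def tri(a,pa,b,pb):
    o1,v1=ray(a,pa);o2,v2=ray(b,pb)
    A=np.stack([v1,-v2],1);k=np.linalg.lstsq(A,o2-o1,rcond=None)[0]
    P,Q=o1+v1*k[0],o2+v2*k[1];return (P+Q)/2,np.linalg.norm(P-Q)
E
python3 - <<'E'
from h import *
t=ctrl.get_image("top");crop(t,(205,95,310,210),5,"pics/t_bay.png");crop(t,(295,110,425,250),4,"pics/t_carts.png")
s=ctrl.get_image("side");crop(s,(180,180,330,280),5,"pics/s_bay.png");crop(s,(240,160,390,240),5,"pics/s_c.png")
E
```

```text
(no output)
```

View pics/t_bay.png

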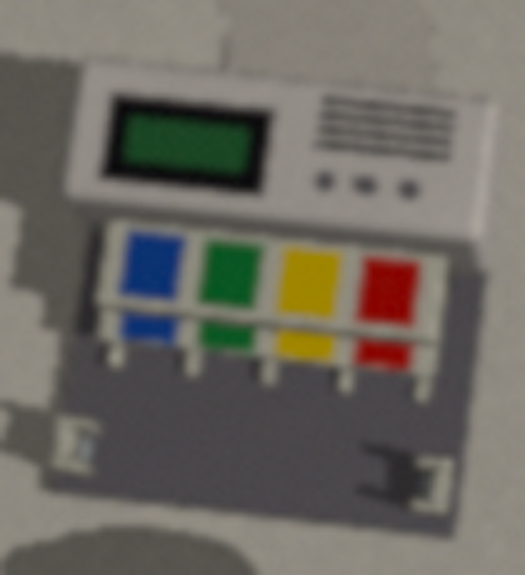

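View pics/t_carts.png

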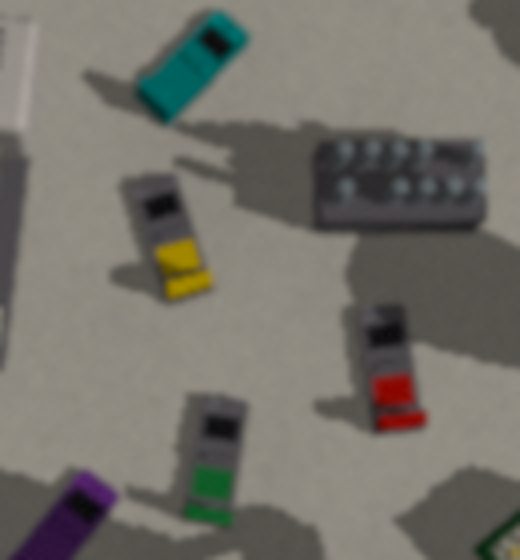

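View pics/s_bay.png

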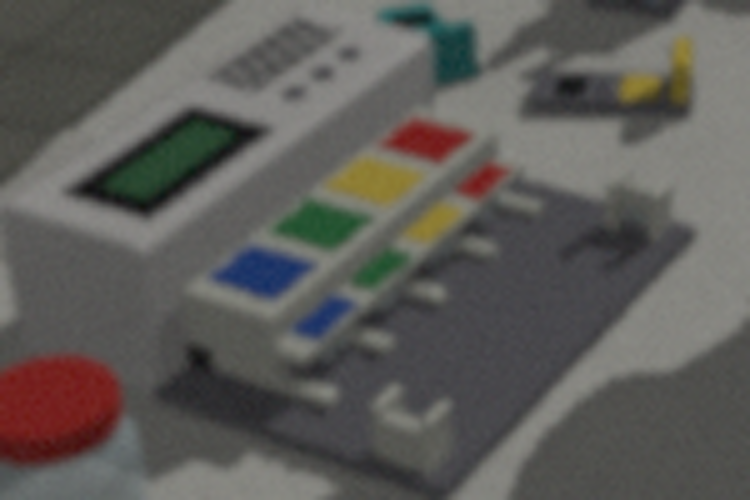

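View pics/s_c.png

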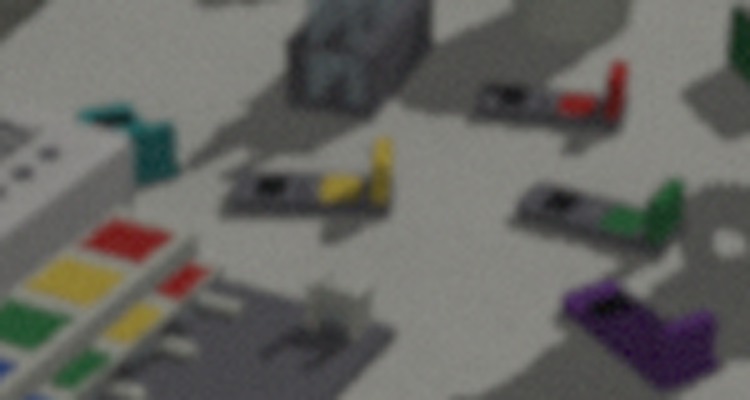

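```bash
cat >> h.py <<'E'
HS={'red':[(0,9),(172,180)],'yellow':[(20,33)],'green':[(50,80)],'blue':[(100,125)],'orange':[(4,18)]}
def mask(img,c,smin=110,vmin=40):
    h=cv2.cvtColor(img,cv2.COLOR_BGR2HSV);m=np.zeros(h.shape[:2],np.uint8)
    for a,b in HS[c]: m|=cv2.inRange(h,(a,smin,vmin),(b,255,255))
    return m
def blobs(img,c,box=None,amin=6,**k):
    m=mask(img,c,**k)
    if box is not None:
        z=np.zeros_like(m);x0,y0,x1,y1=box;z[y0:y1,x0:x1]=m[y0:y1,x0:x1];m=z
    n,l,st,ce=cv2.connectedComponentsWithStats(m)
    return [(np.round(ce[i],2),st[i]) for i in range(1,n) if st[i][4]>=amin]
E
python3 - <<'E'
from h import *
t=ctrl.get_image("top");s=ctrl.get_image("side")
for n,d in(("top",t),("side",s)):
    for c in HS:
        print(n,c,[(b[0].tolist(),b[1].tolist()) for b in blobs(d["img"],c)])
E
```

```text
top red [([171.11, 147.5], [161, 138, 21, 20, 318]), ([282.22, 152.93], [276, 146, 13, 14, 148]), ([281.15, 165.38], [276, 163, 11, 6, 61]), ([487.02, 214.51], [475, 200, 26, 30, 257]), ([393.51, 210.23], [388, 203, 14, 15, 141])]
top yellow [([266.24, 151.1], [260, 144, 13, 15, 156]), ([265.3, 163.54], [260, 161, 12, 6, 67]), ([340.11, 176.88], [334, 169, 14, 16, 152]), ([427.0, 249.56], [425, 248, 5, 4, 9]), ([431.57, 251.65], [427, 248, 9, 8, 23]), ([439.44, 254.39], [435, 249, 11, 13, 36]), ([445.8, 253.7], [444, 252, 5, 5, 10]), ([447.3, 258.7], [446, 257, 4, 5, 10])]
top green [([241.83, 123.4], [230, 118, 25, 12, 235]), ([250.63, 149.38], [246, 144, 11, 12, 108]), ([249.83, 161.83], [246, 160, 9, 5, 36]), ([347.67, 230.38], [343, 227, 10, 8, 66]), ([346.59, 238.13], [341, 236, 12, 5, 39]), ([423.78, 256.34], [415, 238, 21, 35, 67]), ([492.85, 339.37], [484, 334, 22, 12, 101])]
top blue [([510.26, 119.46], [504, 114, 14, 12, 123]), ([234.82, 147.62], [230, 142, 11, 12, 119]), ([234.35, 160.19], [230, 158, 10, 6, 48]), ([189.93, 290.08], [177, 279, 27, 22, 117])]
top orange [([4
[... 1059 characters left out ...]
7, 164, 35, 16, 309]), ([369.69, 202.67], [361, 197, 15, 11, 67]), ([217.54, 208.23], [214, 206, 8, 6, 13]), ([243.81, 224.75], [237, 221, 14, 8, 67]), ([255.5, 233.22], [252, 231, 8, 5, 18])]
side blue [([497.34, 45.58], [475, 20, 46, 52, 1745]), ([420.79, 111.93], [397, 95, 49, 36, 1408]), ([322.5, 103.85], [320, 101, 6, 7, 40]), ([231.99, 233.98], [224, 230, 17, 9, 95]), ([244.17, 243.03], [240, 240, 10, 7, 36]), ([388.76, 334.17], [369, 322, 41, 25, 276])]
side orange [([299.32, 128.32], [292, 114, 15, 29, 387]), ([418.24, 200.84], [409, 195, 20, 13, 177]), ([240.91, 299.95], [235, 288, 13, 29, 197]), ([227.03, 343.66], [218, 322, 20, 44, 413]), ([331.55, 357.84], [327, 355, 11, 7, 58])]
```

Run:
```python
from h import *
t=ctrl.get_image("top");s=ctrl.get_image("side")
T={'red':((282.22,152.93),(281.15,165.38)),'yellow':((266.24,151.1),(265.3,163.54)),'green':((250.63,149.38),(249.83,161.83)),'blue':((234.82,147.62),(234.35,160.19))}
S={'red':((264.81,207.62),(275.9,215.67)),'yellow':((254.74,215.8),(266.17,224.08)),'green':((243.81,224.75),(255.5,233.22)),'blue':((231.99,233.98),(244.17,243.03))}
print("cam",-t["R"].T@t["t"],-s["R"].T@s["t"])
for c in T:
    for i,z in((0,.06),(1,.042)):
        print(c,i,"top",plane(t,T[c][i],z)[:2],"side",plane(s,S[c][i],z)[:2],"tri",*tri(t,T[c][i],s,S[c][i]))
# plate corners & posts in top
for p in((213.4,193),(295.8,202)): print("plate",plane(t,p,.01))
for n,p,q in(('green',(346.59,238.13),None),): print(n,plane(t,p,.04))
```

```text
cam [ 0.3287 -0.1514  1.4137] [0.1531 0.98   0.7137]
red 0 top [ 0.67   -0.0235] side [ 0.6752 -0.0249] tri [ 0.6718 -0.0229  0.0612] 0.004244070782630423
red 1 top [ 0.6312 -0.0176] side [ 0.6366 -0.0196] tri [ 0.633  -0.0171  0.0436] 0.004435650960052184
yellow 0 top [0.6779 0.0306] side [0.6824 0.0286] tri [0.6792 0.031  0.0615] 0.003458317703833969
yellow 1 top [0.6391 0.0364] side [0.644  0.0335] tri [0.6404 0.0367 0.0442] 0.0036534762087122026
green 0 top [0.6854 0.0835] side [0.6895 0.0832] tri [0.687  0.0841 0.0605] 0.0035972213758870344
green 1 top [0.6465 0.0894] side [0.6518 0.0876] tri [0.6482 0.0898 0.0436] 0.004201632808971163
blue 0 top [0.6931 0.1374] side [0.6977 0.1362] tri [0.6946 0.1379 0.0612] 0.0037341676540967018
blue 1 top [0.6538 0.1426] side [0.6592 0.1414] tri [0.6556 0.1432 0.0433] 0.004514179825804498
plate [0.5471 0.222  0.01  ]
plate [ 0.5085 -0.0635  0.01  ]
green [ 0.3798 -0.2318  0.04  ]
```

Run:
```python
from h import *
t=ctrl.get_image("top")
im=[]
for c in((340,172),(392,203),(347,228)):
    x,y=c;k=cv2.resize(t["img"][y-20:y+20,x-16:x+16],None,fx=8,fy=8,interpolation=cv2.INTER_CUBIC)
    k=np.clip(k.astype(float)*1.8,0,255).astype(np.uint8)
    for i in range(0,32,4): cv2.putText(k,str(x-16+i),(i*8,8),0,.28,(255,255,255));cv2.line(k,(i*8,0),(i*8,319),(90,90,90),1)
    for i in range(0,40,4): cv2.putText(k,str(y-20+i),(0,i*8+4),0,.28,(255,255,255));cv2.line(k,(0,i*8),(255,i*8),(90,90,90),1)
    im.append(k)
cv2.imwrite("pics/c3.png",np.hstack(im))
```

```text
(no output)
```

View pics/c3.png

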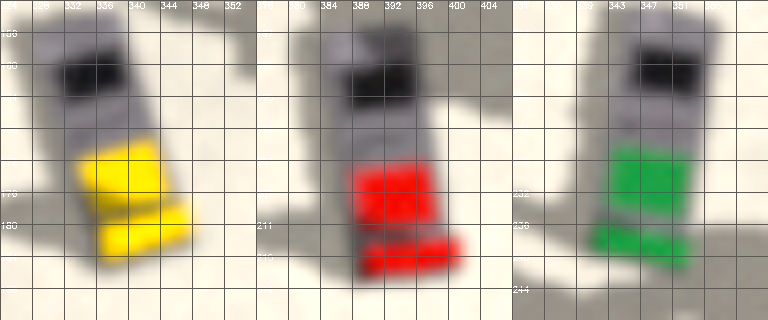

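Run:
```python
from h import *
t=ctrl.get_image("top");s=ctrl.get_image("side")
D={'yellow':((335.25,160.75),(338.75,173.6),(341.8,180.4)),'red':((391.1,193.5),(392.75,206.9),(394.9,214.5)),'green':((350,216.5),(347.75,230.4),(346.5,238.1))}
for c,(w,p,r) in D.items():
    W=plane(t,w,.01);P=plane(t,p,.01);Q=plane(t,r,.04)
    v=W-P;v2=W-Q
    print(c,"rib",Q[:2],"yaw",np.degrees(np.arctan2(v[1],v[0])),np.degrees(np.arctan2(v2[1],v2[0])),"wlen",np.hypot(*v2[:2]), np.hypot(*(P-Q)[:2]))
# keeper
print("keeper",plane(t,(185.07,186.17),.01),plane(t,(151.62,196.75),.01))
st=ctrl.get_state();print(Rn.from_rotvec(st["tool_rot"]).as_matrix())
```

```text
yellow rib [ 0.5744 -0.2221] yaw 13.2152994594482 14.153254766717076 wlen 0.0776609892793496 0.030650223475049983
red rib [ 0.4544 -0.3954] yaw 4.205634025712726 3.1502414363266724 wlen 0.07547698315609291 0.028984085504217223
green rib [ 0.3799 -0.2315] yaw -11.087951510929992 -12.227603560468836 wlen 0.07589082461195219 0.027899214450049167
keeper [0.5737 0.322  0.01  ] [0.5394 0.4395 0.01  ]
[[ 0.2588 -0.9659 -0.    ]
 [-0.9659 -0.2588 -0.0001]
 [ 0.0001  0.     -1.    ]]
```

```bash
cat >> h.py <<'E'
def goto(x,y,z,yaw):
    "shift in units for next call, yaw deg of tool x in world (mod 180)"
    st=ctrl.get_state();R=Rn.from_rotvec(st["tool_rot"]).as_matrix();p=st["position"]
    d=R.T@(np.array([x,y,z])-p)/0.3
    cur=np.degrees(np.arctan2(R[1,0],R[0,0]));dy=(yaw-cur+90)%180-90
    print("t %.1f"%st["time"],"pos",p,"yaw %.2f"%cur,"F",st["ft_force"],"T",st["torque"],"w %.3f"%st["grip_width"],"q7 %.2f"%st["joint_positions"][6],"tilt",R[2,:2])
    print("row: ",np.round(d,4).tolist(),"spin",round(-dy/180,4))
bay0=np.array([0.652,0.0615]);byaw=-8.1
def bayw(x,y):
    a=np.radians(byaw);return bay0+x*np.array([np.cos(a),np.sin(a)])+y*np.array([-np.sin(a),np.cos(a)])
def tobay(p):
    a=np.radians(byaw);q=np.array(p[:2])-bay0
    return np.array([q[0]*np.cos(a)+q[1]*np.sin(a),-q[0]*np.sin(a)+q[1]*np.cos(a)])
E
python3 - <<'E'
from h import *
goto(.5744,-.2221,.16,13.7)
t=ctrl.get_image("top")
for p in((373,145),(373,167),(416,167),(416,145)): print("rack",plane(t,p,.1))
print("jar",plane(t,(172,147.5),.12))
E
```

```text
t 0.6 pos [ 0.1682 -0.6279  0.2366] yaw -75.00 F [-0.7736 -0.1609  0.3781] T [ 0.029   0.0459 -0.053 ] w 1.003 q7 -0.06 tilt [0.0001 0.    ]
row:  [-0.9561, -1.6579, 0.2551] spin -0.4928
rack [ 0.6785 -0.3247  0.1   ]
rack [ 0.6052 -0.3215  0.1   ]
rack [ 0.6016 -0.4608  0.1   ]
rack [ 0.6749 -0.4651  0.1   ]
jar [0.6836 0.3311 0.12  ]
```

Request:
{"method": "drive_tool", "body": {"rows": [[[-0.48,-0.83,0.05,-0.25,100],[-0.48,-0.83,0.05,-0.25,100],[-0.48,-0.83,0.05,-0.25,100],[-0.48,-0.83,0.05,-0.25,100],[-0.48,-0.83,0.05,-0.25,100],[-0.48,-0.83,0.05,-0.25,100]]], "grip_force": 30}}

```text
time: 1.35
position: [0.3748, -0.4209, 0.2219]
tool_rot: [-3.037, 0.802, -0.002]
ft_force: [-0.8, -0.8, 0.1]
grip_width: 0.611
```

Run:
```python
from h import *
goto(.5744,-.2221,.16,13.7)
```

```text
t 1.4 pos [ 0.3748 -0.4209  0.2219] yaw -29.58 F [-0.7657 -0.7616  0.0702] T [-0.0392 -0.033  -0.0153] w 0.611 q7 0.24 tilt [ 0.0009 -0.0011]
row:  [0.2515, -0.9046, 0.2075] spin -0.2404
```

Request:
{"method": "drive_tool", "body": {"rows": [[[0.252,-0.905,0.207,-0.24,100],[0.252,-0.905,0.207,-0.24,100],[0.252,-0.905,0.207,-0.24,100],[0.252,-0.905,0.207,-0.24,100],[0.252,-0.905,0.207,-0.24,100],[0.252,-0.905,0.207,-0.24,100],[0.252,-0.905,0.207,-0.24,100],[0.252,-0.905,0.207,-0.24,100]]]}}

```text
time: 2.35
position: [0.5717, -0.2296, 0.1597]
tool_rot: [3.12, 0.355, -0.001]
ft_force: [0.3, 0.5, 0.0]
grip_width: 0.607
```

Run:
```python
from h import *
goto(.5744,-.2221,.06,13.7)
t=ctrl.get_image("top");s=ctrl.get_image("side")
P=ctrl.get_state()["position"];print(proj(t,[P,[.5744,-.2221,.04]]),proj(s,[P,P+[0,0,-.014],[.5744,-.2221,.04]]))
crop(t,(300,130,380,200),6,"pics/a_t.png");crop(s,(270,120,370,220),6,"pics/a_s.png")
```

```text
t 2.4 pos [ 0.5717 -0.2296  0.1597] yaw 12.99 F [0.3072 0.5092 0.0368] T [-0.0256 -0.0633  0.007 ] w 0.607 q7 0.42 tilt [-0.0006  0.0014]
row:  [0.0147, -0.0228, 0.3324] spin -0.004
[[345.7975 174.235 ]
 [341.8048 180.3889]] [[318.5813 157.0762]
 [318.5698 160.9963]
 [317.1547 190.1703]]
```

View pics/a_s.png

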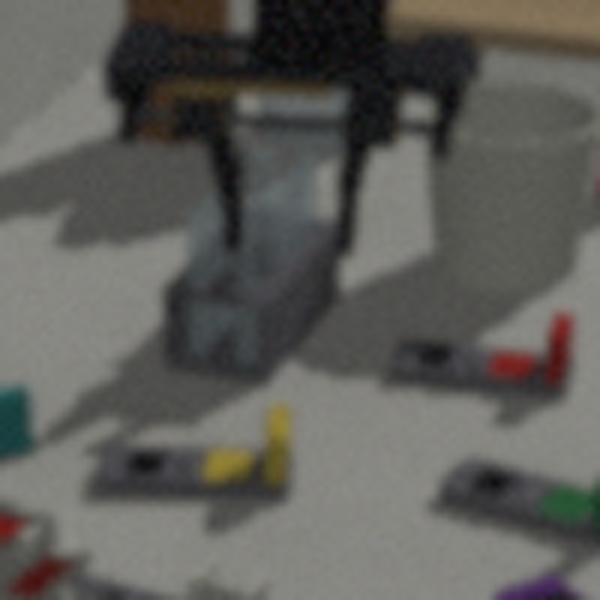

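View pics/a_t.png

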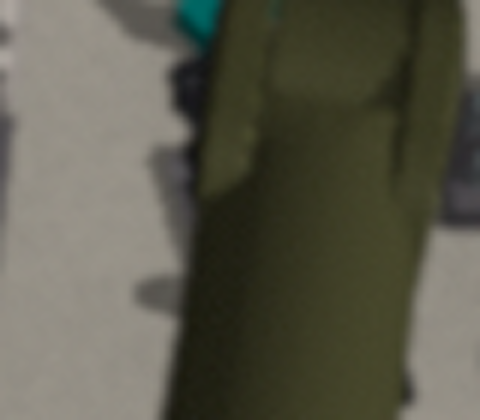

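Run:
```python
from h import *
goto(.577,-.2225,.03,13.7)
```

```text
t 2.5 pos [ 0.572  -0.2289  0.1598] yaw 13.04 F [ 0.3693  0.3055 -0.2994] T [-0.0595 -0.2153  0.031 ] w 0.606 q7 0.42 tilt [-0.0001  0.0012]
row:  [0.0212, -0.0174, 0.4327] spin -0.0037
```

Request:
{"method": "drive_tool", "body": {"rows": [[[0.021,-0.017,0.1,-0.004,100],[0.021,-0.017,0.2,-0.004,100],[0.021,-0.017,0.3,-0.004,100],[0.021,-0.017,0.36,-0.004,100],[0.021,-0.017,0.41,-0.004,100],[0.021,-0.017,0.433,-0.004,100],[0.021,-0.017,0.433,-0.004,100],[0.021,-0.017,0.433,-0.004,100]]]}}

```text
time: 3.45
position: [0.5783, -0.2208, 0.0304]
tool_rot: [3.118, 0.381, 0.002]
ft_force: [0.9, -0.3, 0.6]
grip_width: 0.609
```

Run:
```python
from h import *
goto(.577,-.2225,.028,13.7)
s=ctrl.get_image("side")
crop(s,(270,140,370,220),7,"pics/b_s.png")
```

```text
t 3.5 pos [ 0.5783 -0.2208  0.0304] yaw 13.92 F [ 0.8635 -0.2935  0.6398] T [ 0.0023 -0.0893 -0.0416] w 0.609 q7 0.36 tilt [0.0012 0.001 ]
row:  [-0.0057, 0.0045, 0.0081] spin 0.0012
```

View pics/b_s.png

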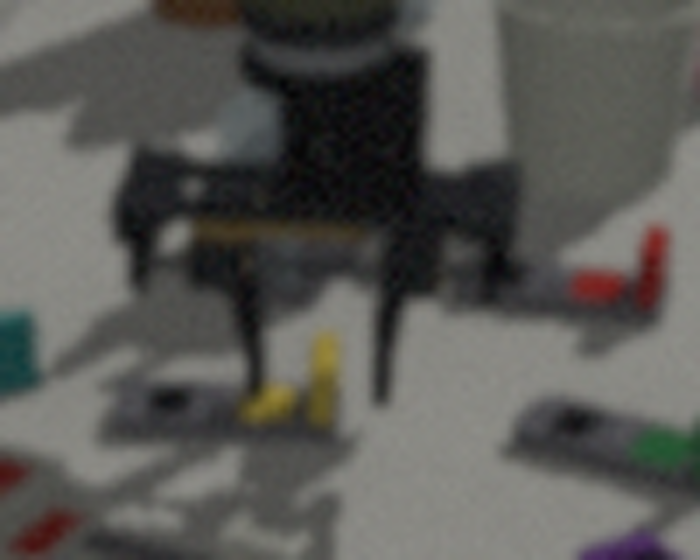

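Side view: the fingers straddle the yellow rib (fingers at crop x=255 and 382, rib at 322). Closing.

Request:
{"method": "drive_tool", "body": {"rows": [[[0,0,0.006,0,150],[0,0,0.006,0,200],[0,0,0.006,0,255],[0,0,0.006,0,255],[0,0,0.006,0,255],[0,0,0.006,0,255],[0,0,0.006,0,255]]], "grip_force": 35}}

```text
time: 4.38
position: [0.5775, -0.2206, 0.0278]
tool_rot: [3.118, 0.381, -0.0]
ft_force: [-0.3, 0.2, 0.9]
grip_width: 0.133
```

Run:
```python
from h import *
goto(.577,-.2225,.128,13.7)
```

```text
t 4.4 pos [ 0.5775 -0.2206  0.0278] yaw 13.92 F [-0.3426  0.2017  0.8667] T [ 0.0396  0.0942 -0.0162] w 0.133 q7 0.36 tilt [-0.0003  0.    ]
row:  [-0.0033, 0.0057, -0.3342] spin 0.0012
```

Request:
{"method": "drive_tool", "body": {"rows": [[[0,0,-0.05,0,255],[0,0,-0.15,0,255],[0,0,-0.3,0,255],[0,0,-0.33,0,255],[0,0,-0.33,0,255],[0,0,-0.33,0,255],[0,0,-0.33,0,255]]]}}

```text
time: 5.25
position: [0.5767, -0.2203, 0.1251]
tool_rot: [-3.117, -0.381, 0.004]
ft_force: [0.7, 0.4, -1.6]
grip_width: 0.132
```

```bash
sed -i 's/^bay0=.*/bay0=np.array([0.6565,0.061]);byaw=-8.05/' h.py
python3 - <<'E'
from h import *
p=bayw(-.155,-.027);print(p);goto(p[0],p[1],.128,byaw)
s=ctrl.get_image("side");crop(s,(270,110,370,220),6,"pics/c_s.png")
E
```

```text
[0.4992 0.056 ]
t 5.2 pos [ 0.5767 -0.2203  0.1251] yaw 13.92 F [ 0.6612  0.4305 -1.5685] T [-0.0527 -0.0273 -0.0009] w 0.132 q7 0.41 tilt [-0.0022 -0.0017]
row:  [-0.029, -0.956, -0.0079] spin 0.1221
```

View pics/c_s.png

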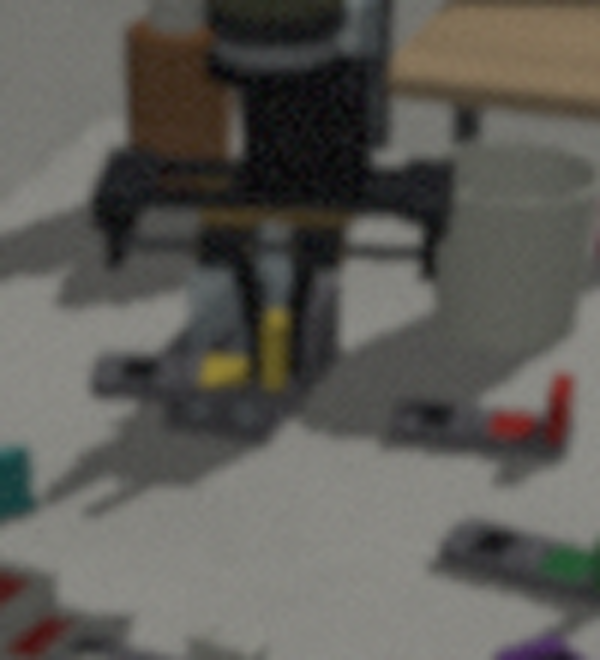

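The cartridge is held level. Carrying it to the yellow slot approach.

Request:
{"method": "drive_tool", "body": {"rows": [[[-0.005,-0.15,-0.008,0.02,255],[-0.01,-0.32,-0.008,0.045,255],[-0.015,-0.5,-0.008,0.065,255],[-0.02,-0.68,-0.008,0.087,255],[-0.025,-0.83,-0.008,0.105,255],[-0.029,-0.92,-0.008,0.118,255],[-0.029,-0.956,-0.008,0.122,255],[-0.029,-0.956,-0.008,0.122,255],[-0.029,-0.956,-0.008,0.122,255],[-0.029,-0.956,-0.008,0.122,255]]]}}

```text
time: 6.55
position: [0.5005, 0.0543, 0.129]
tool_rot: [3.133, -0.223, -0.0]
ft_force: [-0.4, -0.2, -1.5]
grip_width: 0.137
```

Run:
```python
from h import *
p=bayw(-.155,-.027);print(p);goto(p[0],p[1],.0395,byaw)
s=ctrl.get_image("side");crop(s,(210,150,340,270),5,"pics/d_s.png")
s=ctrl.get_image("top");crop(s,(205,110,325,230),5,"pics/d_t.png")
```

```text
[0.4992 0.056 ]
t 6.5 pos [0.5005 0.0543 0.129 ] yaw -8.16 F [-0.437  -0.2309 -1.4925] T [ 0.0073 -0.0311 -0.019 ] w 0.137 q7 -0.39 tilt [-0.0002  0.0002]
row:  [-0.005, -0.0049, 0.2983] spin -0.0006
```

View pics/d_s.png

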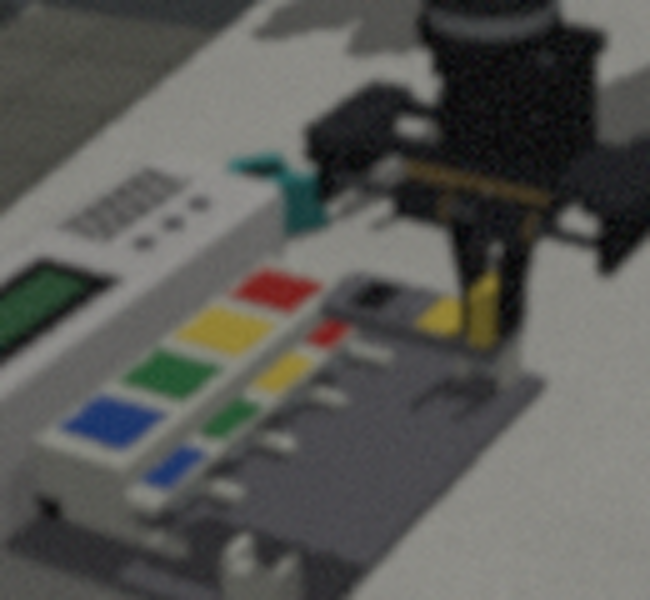

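View pics/d_t.png

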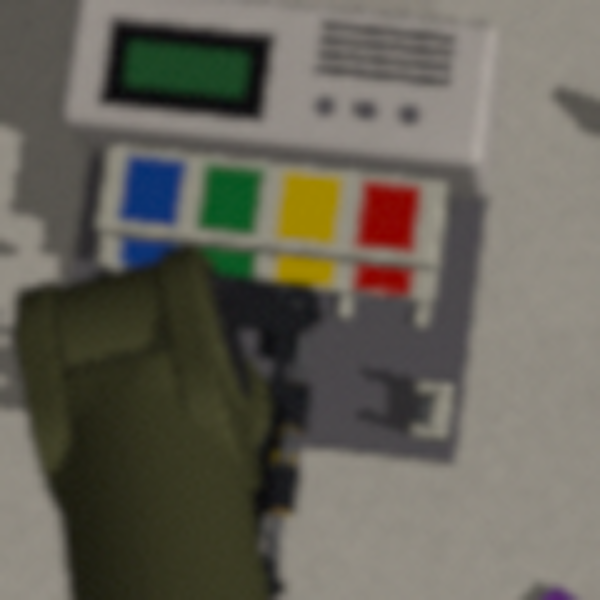

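Request:
{"method": "drive_tool", "body": {"rows": [[[-0.005,-0.005,0.1,0,255],[-0.005,-0.005,0.2,0,255],[-0.005,-0.005,0.26,0,255],[-0.005,-0.005,0.29,0,255],[-0.005,-0.005,0.299,0,255],[-0.005,-0.005,0.299,0,255],[-0.005,-0.005,0.299,0,255],[-0.005,-0.005,0.299,0,255]]]}}

```text
time: 7.65
position: [0.4993, 0.0574, 0.04]
tool_rot: [3.134, -0.22, 0.002]
ft_force: [0.4, 0.3, -1.0]
grip_width: 0.134
```

Run:
```python
from h import *
p=bayw(-.125,-.027);print(p);goto(p[0],p[1],.0385,byaw)
s=ctrl.get_image("side");crop(s,(230,180,330,260),7,"pics/e_s.png")
print(proj(s,[[*bayw(-.034,-.054),.016],[*bayw(-.034,0),.016],[*bayw(-.034,-.108),.016],[*bayw(-.094,-.13),.043]]))
s=ctrl.get_image("top")
print(proj(s,[[*bayw(-.034,-.054),.016],[*bayw(-.034,0),.016],[*bayw(-.034,-.108),.016],[*bayw(-.094,-.13),.043]]))
```

```text
[0.529  0.0518]
t 7.7 pos [0.4993 0.0574 0.04  ] yaw -8.04 F [ 0.4091  0.3164 -1.0064] T [-0.0483 -0.044  -0.0169] w 0.134 q7 -0.48 tilt [0.0011 0.0001]
row:  [0.1003, 0.0047, 0.005] spin 0.0001
[[278.4406 229.5089]
 [268.537  238.5808]
 [287.7007 221.0259]
 [308.0055 214.9407]]
[[273.3182 171.7271]
 [257.9191 169.9946]
 [288.773  173.4682]
 [292.3392 190.0338]]
```

View pics/e_s.png

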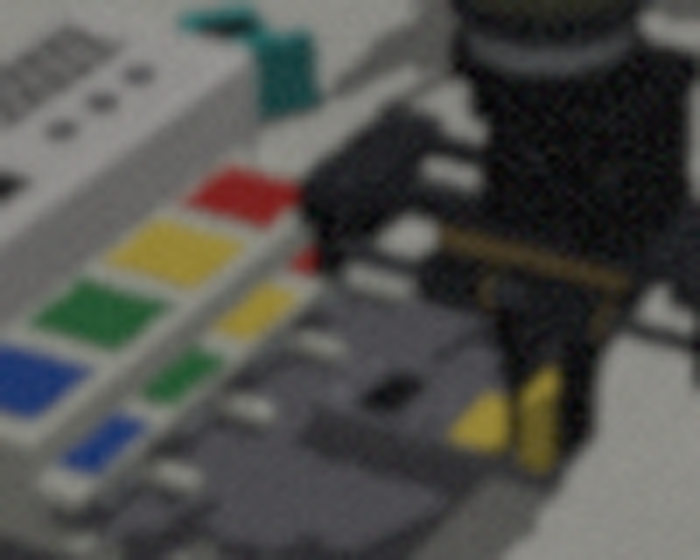

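Run:
```python
from h import *
s=ctrl.get_image("side")
p=ctrl.get_state()["position"];a=np.radians(-8.04);ex=np.array([np.cos(a),np.sin(a)]);ey=np.array([-np.sin(a),np.cos(a)])
b=s["img"]
for l in(-.003,0,.003):
    print(l,proj(s,[[*(p[:2]+.0757*ex+l*ey),.022]]), "patchc",proj(s,[[*(p[:2]+.030*ex+l*ey),.022]]))
g=cv2.cvtColor(b,cv2.COLOR_BGR2GRAY)[228:245,276:297];m=g<32
yy,xx=np.nonzero(m);print(xx.mean()+276,yy.mean()+228,m.sum());print(g[::2,::2])
print(tobay(p))
```

```text
-0.003 [[287.1136 235.9855]] patchc [[300.8355 240.1047]]
0 [[286.5802 236.502 ]] patchc [[300.3211 240.6367]]
0.003 [[286.0447 237.0206]] patchc [[299.8046 241.1709]]
285.35714285714283 235.85714285714286 14
[[113  95  79  76  76  74  73  77  74  68  52]
 [103 104  82  73  78  72  75  75  63  57  70]
 [ 68  78  80  76  76  69  71  73  71  71  74]
 [ 76  78  77  71  50  28  39  51  70  75  75]
 [ 72  80  76  50  24  18  37  65  76  76  80]
 [ 64  76  69  52  43  41  66  77  73  80  88]
 [ 54  51  53  56  61  66  74  73  69  89 118]
 [ 48  52  52  48  50  52  63  63  70  93 120]
 [ 46  44  49  49  47  44  45  49  54  59  73]]
[-0.1554 -0.0257]
```

Request:
{"method": "drive_tool", "body": {"rows": [[[0.0,0.004,0.006,0,255],[0.02,0.0045,0.006,0,255],[0.04,0.0045,0.006,0,255],[0.06,0.0045,0.006,0,255],[0.08,0.0045,0.006,0,255],[0.1,0.0045,0.006,0,255],[0.115,0.0045,0.006,0,255],[0.13,0.0045,0.006,0,255],[0.13,0.0045,0.006,0,255],[0.13,0.0045,0.006,0,255]]]}}

```text
time: 9.05
position: [0.5376, 0.0505, 0.0377]
tool_rot: [3.134, -0.22, 0.001]
ft_force: [0.6, 0.8, 1.2]
grip_width: 0.136
```

Run:
```python
from h import *
p=bayw(-.075,-.027);print(p);goto(p[0],p[1],.0385,byaw);print(tobay(ctrl.get_state()["position"]))
s=ctrl.get_image("side");crop(s,(230,180,330,260),7,"pics/f_s.png")
```

```text
[0.5785 0.0448]
t 9.1 pos [0.5376 0.0505 0.0377] yaw -8.04 F [0.589  0.8154 1.1816] T [-0.0206 -0.2001 -0.0072] w 0.136 q7 -0.48 tilt [0.0005 0.    ]
row:  [0.1376, -0.0001, -0.0026] spin 0.0
[-0.1163 -0.027 ]
```

View pics/f_s.png

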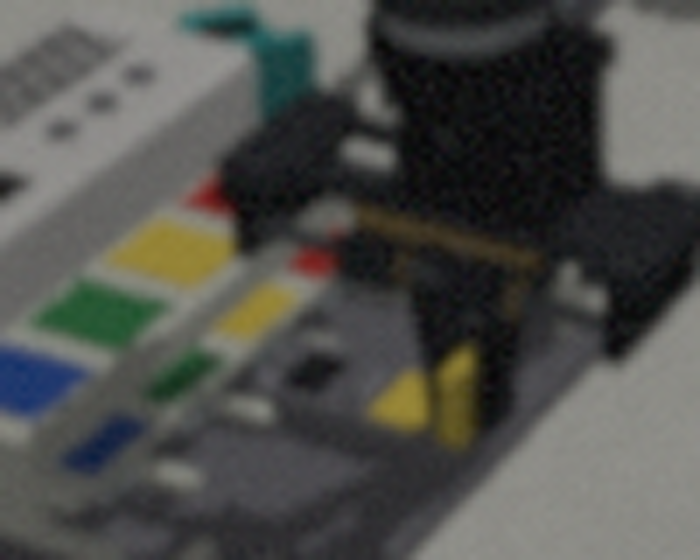

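Request:
{"method": "drive_tool", "body": {"rows": [[[0.02,0,-0.001,0,255],[0.04,0,-0.001,0,255],[0.06,0,-0.001,0,255],[0.08,0,-0.001,0,255],[0.1,0,-0.001,0,255],[0.115,0,-0.001,0,255],[0.13,0,-0.001,0,255],[0.13,0,-0.001,0,255]]]}}

```text
time: 10.1
position: [0.5762, 0.045, 0.0379]
tool_rot: [-3.134, 0.22, 0.0]
ft_force: [-0.0, -0.6, -0.5]
grip_width: 0.139
```

Run:
```python
from h import *
p=bayw(-.058,-.027);print(p);goto(p[0],p[1],.0380,byaw);print(tobay(ctrl.get_state()["position"]))
```

```text
[0.5953 0.0424]
t 10.1 pos [0.5762 0.045  0.0379] yaw -8.05 F [-0.0371 -0.5909 -0.5141] T [ 0.0149 -0.0312  0.0231] w 0.139 q7 -0.48 tilt [-0.  0.]
row:  [0.0642, -0.0002, -0.0005] spin 0.0
[-0.0773 -0.0271]
```

Request:
{"method": "drive_tool", "body": {"rows": [[[0.01,0,0,0,255],[0.02,0,0,0,255],[0.03,0,0,0,255],[0.038,0,0,0,255],[0.038,0,0,0,255]]], "grip_force": 45}}

```text
time: 10.72
position: [0.5869, 0.0438, 0.0378]
tool_rot: [-3.134, 0.22, 0.001]
ft_force: [-1.1, 0.8, -0.3]
grip_width: 0.131
```

Request:
{"method": "drive_tool", "body": {"rows": [[[0.005,0,0,0,255],[0.01,0,0,0,255],[0.01,0,0,0,255]]]}}

```text
time: 11.1
position: [0.5914, 0.0426, 0.0381]
tool_rot: [-3.134, 0.221, -0.003]
ft_force: [3.8, -0.9, -4.8]
grip_width: 0.132
```

Request:
{"method": "drive_tool", "body": {"rows": [[[0.004,0,0,0,255],[0.007,0,0,0,255],[0.007,0,0,0,255]]]}}

```text
time: 11.48
position: [0.5921, 0.0429, 0.038]
tool_rot: [3.134, -0.22, -0.001]
ft_force: [-0.8, 0.4, -1.9]
grip_width: 0.137
```

Request:
{"method": "drive_tool", "body": {"rows": [[[0.004,0,0,0,255],[0.005,0,0,0,255],[0.005,0,0,0,255]]]}}

```text
time: 11.85
position: [0.5922, 0.043, 0.0378]
tool_rot: [3.133, -0.22, -0.005]
ft_force: [-6.3, 0.2, 2.0]
grip_width: 0.134
```

Run:
```python
from h import *
p=bayw(-.058,-.027);goto(p[0],p[1],.0380,byaw);print(tobay(ctrl.get_state()["position"]))
s=ctrl.get_image("side");crop(s,(230,180,330,260),7,"pics/g_s.png")
```

```text
t 11.8 pos [0.5922 0.043  0.0378] yaw -8.02 F [-6.2889  0.1938  1.9507] T [ 0.1108  0.9596 -0.0256] w 0.134 q7 -0.48 tilt [-0.0032  0.0007]
row:  [0.0103, 0.0005, -0.0008] spin 0.0002
[-0.0611 -0.0268]
```

View pics/g_s.png

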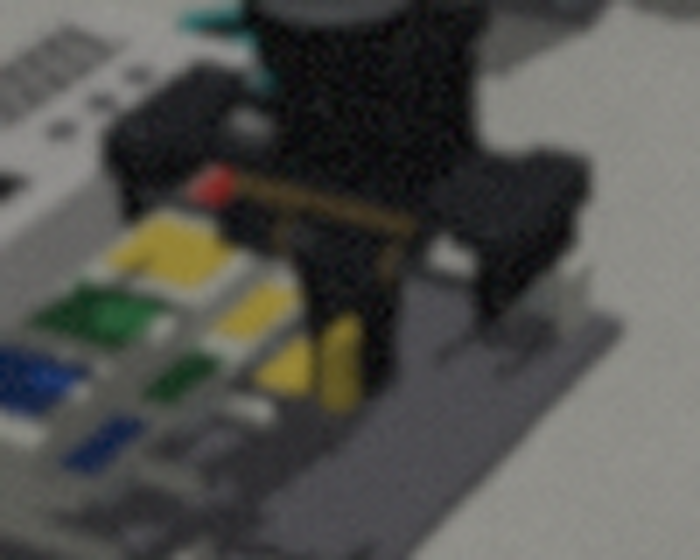

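Request:
{"method": "drive_tool", "body": {"rows": [[[0.003,0,0,0,255],[0.006,0,0,0,255],[0.006,0,0,0,255]]]}}

```text
time: 12.28
position: [0.5923, 0.0431, 0.0377]
tool_rot: [3.133, -0.219, -0.011]
ft_force: [-11.6, 0.4, 6.6]
grip_width: 0.133
```

Run:
```python
from h import *
p=bayw(-.058,-.027);goto(p[0],p[1],.0380,byaw);print(tobay(ctrl.get_state()["position"]))
```

```text
t 12.3 pos [0.5923 0.0431 0.0377] yaw -8.00 F [-11.5735   0.3749   6.6011] T [ 0.068   1.9118 -0.0174] w 0.133 q7 -0.48 tilt [-0.0068  0.0016]
row:  [0.0102, 0.0008, -0.0009] spin 0.0003
[-0.0611 -0.0268]
```

Request:
{"method": "drive_tool", "body": {"rows": [[[-0.009,0,-0.001,0,255],[-0.009,0,-0.001,0,255],[-0.009,0,-0.001,0,180],[-0.009,0,-0.001,0,180],[-0.009,0,-0.001,0,180],[-0.009,0,-0.05,0,180],[-0.009,0,-0.15,0,180],[-0.009,0,-0.3,0,180],[-0.009,0,-0.4,0,180],[-0.009,0,-0.4,0,180],[-0.009,0,-0.4,0,180]]]}}

```text
time: 13.65
position: [0.5927, 0.0426, 0.1579]
tool_rot: [3.133, -0.22, -0.0]
ft_force: [-0.5, 0.1, -0.1]
grip_width: 0.294
```

Run:
```python
from h import *
goto(.40,-.18,.16,-11.7)
s=ctrl.get_image("side");crop(s,(230,180,330,260),7,"pics/i_s.png")
t=ctrl.get_image("top");cv2.imwrite("pics/i_t.png",t["img"])
```

```text
t 13.7 pos [0.5927 0.0426 0.1579] yaw -8.04 F [-0.452   0.1424 -0.1041] T [-0.0558 -0.1023 -0.0336] w 0.294 q7 -0.41 tilt [-0.      0.0004]
row:  [-0.5321, 0.8245, -0.0065] spin 0.0203
```

View pics/i_s.png

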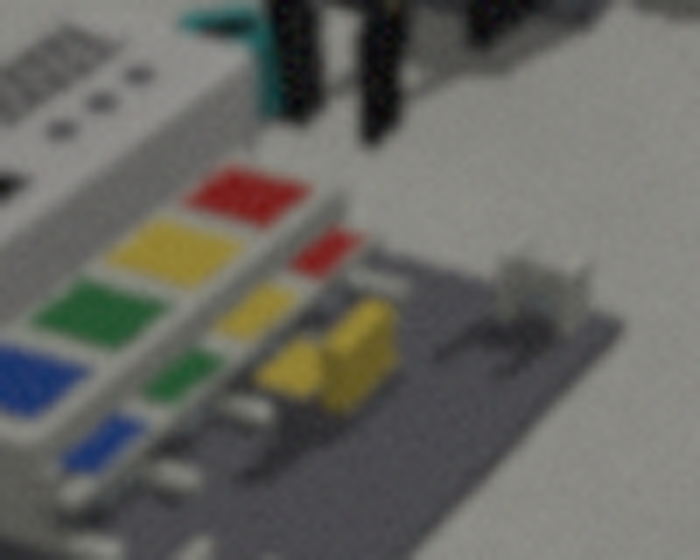

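View pics/i_t.png

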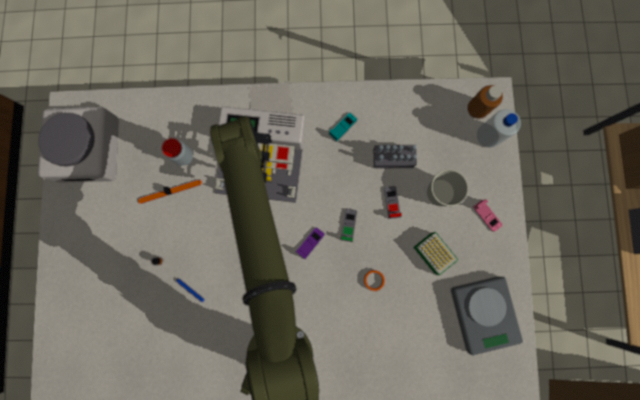

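```bash
sed -i 's/^bay0=.*/bay0=np.array([0.6534,0.0614]);byaw=-8.05/' h.py
python3 - <<'E'
from h import *
t=ctrl.get_image("top")
print([b[0] for b in blobs(t["img"],'green',(335,215,360,250))],[b[0] for b in blobs(t["img"],'red',(380,195,405,225))])
goto(.382,-.2315,.14,-11.7)
E
```

```text
[array([347.6 , 230.35]), array([346.09, 238.  ])] [array([393.47, 210.22])]
t 13.8 pos [0.5921 0.0426 0.1568] yaw -8.04 F [ 0.2421  0.2411 -0.1646] T [-0.0325 -0.0646 -0.0112] w 0.294 q7 -0.41 tilt [-0.0021  0.0003]
row:  [-0.5657, 1.0025, 0.0574] spin 0.0203
```

Request:
{"method": "drive_tool", "body": {"rows": [[[-0.56,0.98,0.05,0.02,150],[-0.56,0.98,0.05,0.02,110],[-0.56,0.98,0.05,0.02,100],[-0.56,0.98,0.05,0.02,100],[-0.56,0.98,0.05,0.02,100],[-0.56,0.98,0.05,0.02,100],[-0.56,0.98,0.05,0.02,100],[-0.56,0.98,0.05,0.02,100],[-0.56,0.98,0.05,0.02,100],[-0.56,0.98,0.05,0.02,100]]], "grip_force": 35}}

```text
time: 15.05
position: [0.3861, -0.224, 0.1429]
tool_rot: [-3.126, 0.315, 0.0]
ft_force: [-0.3, -0.3, 0.6]
grip_width: 0.608
```

Run:
```python
from h import *
goto(.382,-.2315,.03,-11.7)
s=ctrl.get_image("side");crop(s,(320,120,420,220),6,"pics/j_s.png")
t=ctrl.get_image("top");crop(t,(320,190,400,250),6,"pics/j_t.png")
```

```text
t 15.1 pos [ 0.3861 -0.224   0.1429] yaw -11.52 F [-0.3173 -0.2823  0.6232] T [-0.0144 -0.1025  0.0402] w 0.608 q7 0.28 tilt [-0.0001 -0.0002]
row:  [-0.0083, 0.0274, 0.3763] spin 0.001
```

View pics/j_s.png

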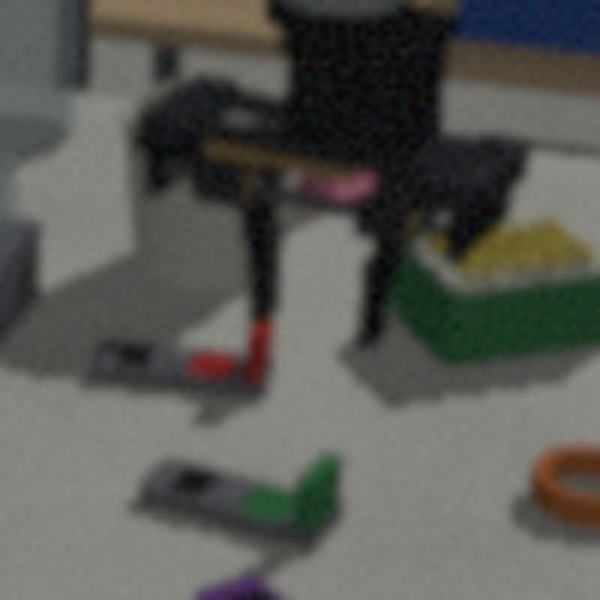

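View pics/j_t.png

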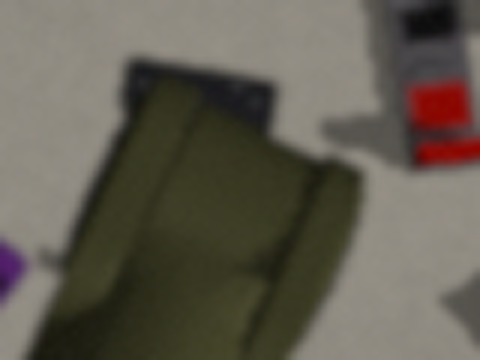

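Request:
{"method": "drive_tool", "body": {"rows": [[[-0.008,0.027,0.1,0.001,100],[-0.008,0.027,0.2,0.001,100],[-0.008,0.027,0.3,0.001,100],[-0.008,0.027,0.35,0.001,100],[-0.008,0.027,0.376,0.001,100],[-0.008,0.027,0.383,0.001,100],[-0.008,0.027,0.383,0.001,100],[-0.008,0.027,0.383,0.001,100]]]}}

```text
time: 16.15
position: [0.382, -0.2327, 0.0288]
tool_rot: [3.124, -0.323, 0.002]
ft_force: [-1.1, -0.6, 0.4]
grip_width: 0.607
```

Run:
```python
from h import *
goto(.382,-.2315,.028,-11.7)
s=ctrl.get_image("side");crop(s,(320,140,420,220),7,"pics/k_s.png")
```

```text
t 16.1 pos [ 0.382  -0.2327  0.0288] yaw -11.82 F [-1.0678 -0.6119  0.4227] T [-0.0348 -0.0583 -0.0256] w 0.607 q7 0.22 tilt [0.0013 0.0008]
row:  [-0.0008, -0.0039, 0.0025] spin -0.0007
```

View pics/k_s.png

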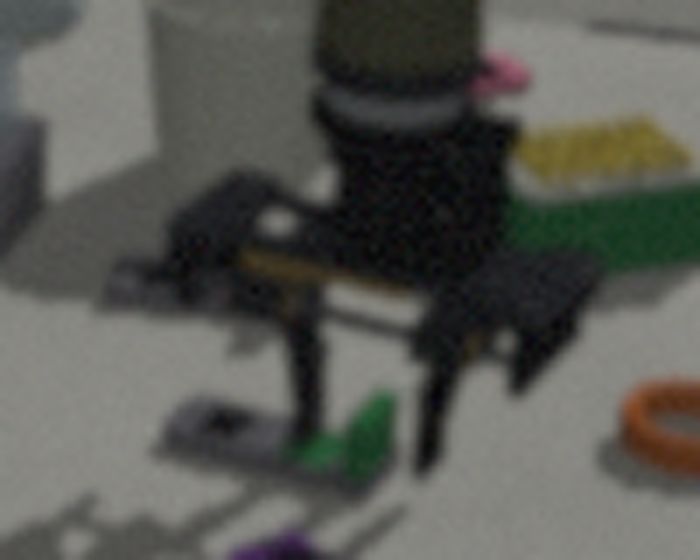

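Fingers straddle the green rib (x≈305 and 430, rib ≈370). Closing and lifting.

Request:
{"method": "drive_tool", "body": {"rows": [[[0,-0.003,0.003,0,150],[0,-0.003,0.003,0,200],[0,-0.003,0.003,0,255],[0,-0.003,0.003,0,255],[0,-0.003,0.003,0,255],[0,-0.003,0.003,0,255],[0,-0.003,0.003,0,255],[0,-0.003,-0.05,0,255],[0,-0.003,-0.15,0,255],[0,-0.003,-0.3,0,255],[0,-0.003,-0.33,0,255],[0,-0.003,-0.33,0,255],[0,-0.003,-0.33,0,255]]]}}

```text
time: 17.82
position: [0.3807, -0.2309, 0.1258]
tool_rot: [-3.124, 0.323, 0.003]
ft_force: [0.2, 0.5, -1.7]
grip_width: 0.137
```

Run:
```python
from h import *
p=bayw(-.155,.027);print(p);goto(p[0],p[1],.128,byaw)
s=ctrl.get_image("side");crop(s,(320,110,420,220),6,"pics/l_s.png")
```

```text
[0.5037 0.1098]
t 17.8 pos [ 0.3807 -0.2309  0.1258] yaw -11.82 F [ 0.1587  0.5056 -1.7001] T [ 0.0042 -0.0135  0.0196] w 0.137 q7 0.29 tilt [-0.0023 -0.0009]
row:  [0.1688, -1.1958, -0.0065] spin -0.0209
```

View pics/l_s.png

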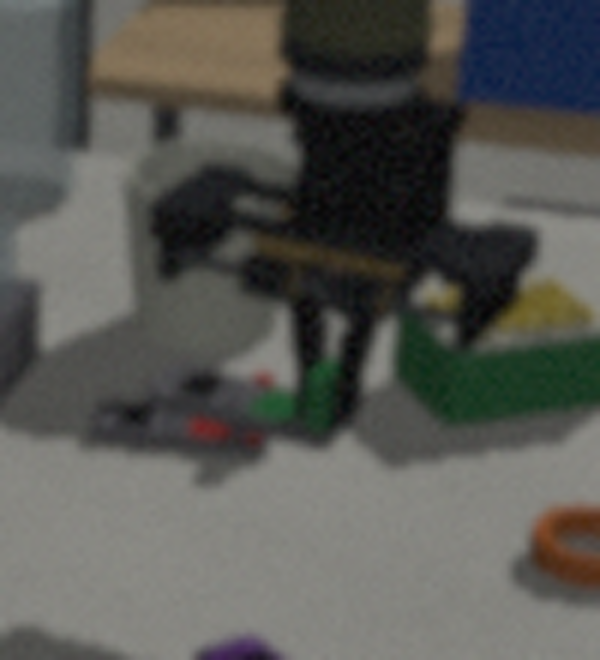

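Request:
{"method": "drive_tool", "body": {"rows": [[[0.1,-0.08,0,0,255],[0.2,-0.2,0,0,255],[0.25,-0.38,0,-0.01,255],[0.25,-0.56,0,-0.01,255],[0.22,-0.74,0,-0.02,255],[0.18,-0.88,0,-0.021,255],[0.169,-0.96,0,-0.021,255],[0.169,-0.996,0,-0.021,255],[0.169,-0.996,-0.006,-0.021,255],[0.169,-0.996,-0.006,-0.021,255],[0.169,-0.996,-0.006,-0.021,255],[0.169,-0.996,-0.006,-0.021,255]]]}}

```text
time: 19.38
position: [0.4925, 0.0498, 0.1288]
tool_rot: [3.133, -0.222, -0.0]
ft_force: [0.4, 0.1, -1.6]
grip_width: 0.134
```

Run:
```python
from h import *
p=bayw(-.155,.027);print(p);goto(p[0],p[1],.040,byaw)
```

```text
[0.5037 0.1098]
t 19.4 pos [0.4925 0.0498 0.1288] yaw -8.11 F [ 0.3928  0.0711 -1.6464] T [-0.0127  0.0227 -0.0057] w 0.134 q7 -0.37 tilt [-0.0001  0.0003]
row:  [0.0089, -0.2033, 0.2959] spin -0.0004
```

Request:
{"method": "drive_tool", "body": {"rows": [[[0.004,-0.1,0,0,255],[0.009,-0.18,0,0,255],[0.009,-0.203,0.03,0,255],[0.009,-0.203,0.12,0,255],[0.009,-0.203,0.21,0,255],[0.009,-0.203,0.27,0,255],[0.009,-0.203,0.296,0,255],[0.009,-0.203,0.296,0,255],[0.009,-0.203,0.296,0,255],[0.009,-0.203,0.296,0,255]]]}}

```text
time: 20.62
position: [0.5043, 0.1106, 0.0408]
tool_rot: [3.134, -0.22, 0.002]
ft_force: [-0.5, -0.6, -1.2]
grip_width: 0.139
```

Run:
```python
from h import *
p=bayw(-.117,.027);print(p);goto(p[0],p[1],.0382,byaw)
s=ctrl.get_image("side");crop(s,(220,190,320,270),7,"pics/m_s.png")
```

```text
[0.5413 0.1045]
t 20.6 pos [0.5043 0.1106 0.0408] yaw -8.05 F [-0.4522 -0.5678 -1.2209] T [ 0.0081 -0.0691 -0.0147] w 0.139 q7 -0.61 tilt [ 0.0015 -0.0001]
row:  [0.125, 0.0028, 0.0089] spin 0.0
```

View pics/m_s.png

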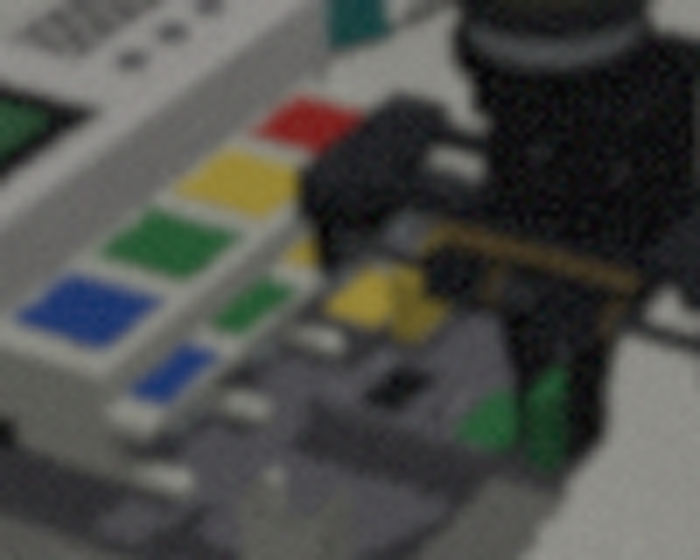

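Request:
{"method": "drive_tool", "body": {"rows": [[[0.0,0.003,0.009,0,255],[0.02,0.003,0.0095,0,255],[0.04,0.003,0.0095,0,255],[0.06,0.003,0.0095,0,255],[0.08,0.003,0.0095,0,255],[0.1,0.003,0.0095,0,255],[0.125,0.003,0.0095,0,255],[0.125,0.003,0.0095,0,255],[0.125,0.003,0.0095,0,255]]]}}

```text
time: 21.8
position: [0.5407, 0.1045, 0.0372]
tool_rot: [3.134, -0.22, 0.0]
ft_force: [-0.7, -0.6, 0.1]
grip_width: 0.136
```

Run:
```python
from h import *
p=bayw(-.076,.027);print(p);goto(p[0],p[1],.038,byaw)
s=ctrl.get_image("side");crop(s,(220,190,320,270),7,"pics/n_s.png")
```

```text
[0.5819 0.0988]
t 21.8 pos [0.5407 0.1045 0.0372] yaw -8.03 F [-0.6653 -0.5989  0.0601] T [-0.0374 -0.1149  0.0253] w 0.136 q7 -0.61 tilt [0.0001 0.    ]
row:  [0.1387, -0.0004, -0.0027] spin 0.0001
```

View pics/n_s.png

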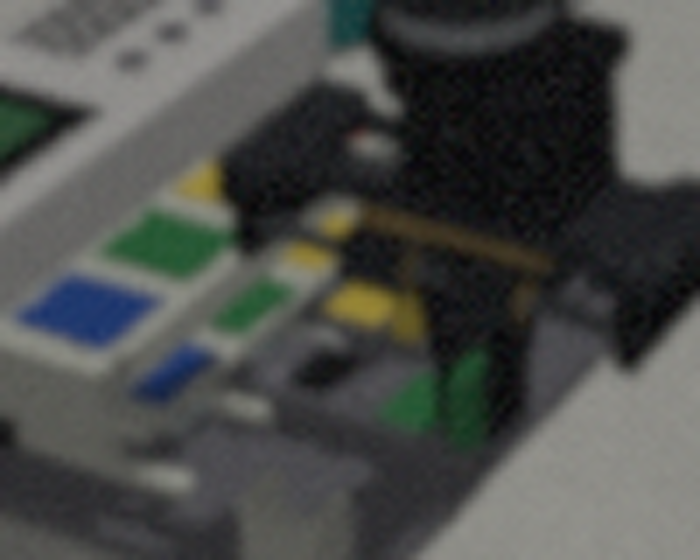

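Request:
{"method": "drive_tool", "body": {"rows": [[[0.02,0,0,0,255],[0.04,0,0,0,255],[0.06,0,0,0,255],[0.08,0,0,0,255],[0.1,0,0,0,255],[0.12,0,0,0,255],[0.138,0,0,0,255],[0.138,0,0,0,255],[0.138,0,0,0,255]]], "grip_force": 45}}

```text
time: 22.98
position: [0.5817, 0.0986, 0.0372]
tool_rot: [3.134, -0.22, 0.0]
ft_force: [1.0, 0.6, -0.3]
grip_width: 0.137
```

Request:
{"method": "drive_tool", "body": {"rows": [[[0.007,0,0,0,255],[0.014,0,0,0,255],[0.02,0,0,0,255],[0.02,0,0,0,255]]]}}

```text
time: 23.48
position: [0.5876, 0.0978, 0.0372]
tool_rot: [3.134, -0.22, -0.0]
ft_force: [-0.8, -0.7, 1.6]
grip_width: 0.134
```

Request:
{"method": "drive_tool", "body": {"rows": [[[0.007,0,0,0,255],[0.013,0,0,0,255],[0.013,0,0,0,255]]]}}

```text
time: 23.85
position: [0.5889, 0.0979, 0.0372]
tool_rot: [3.133, -0.219, -0.008]
ft_force: [-8.0, 0.1, 8.1]
grip_width: 0.132
```

Request:
{"method": "drive_tool", "body": {"rows": [[[0.005,0,0,0,255],[0.01,0,0,0,255],[0.01,0,0,0,255]]]}}

```text
time: 24.22
position: [0.5936, 0.0975, 0.0372]
tool_rot: [-3.134, 0.219, 0.002]
ft_force: [-3.0, 1.9, 3.7]
grip_width: 0.136
```

Run:
```python
from h import *
p=bayw(-.058,.027);print(p);goto(p[0],p[1],.038,byaw);print(tobay(ctrl.get_state()["position"]))
```

```text
[0.5998 0.0963]
t 24.2 pos [0.5936 0.0975 0.0372] yaw -8.00 F [-3.0071  1.8731  3.6632] T [0.2007 0.6749 0.0318] w 0.136 q7 -0.60 tilt [-0.0015  0.    ]
row:  [0.0208, 0.0012, -0.0027] spin 0.0003
[-0.0643  0.0274]
```

Request:
{"method": "drive_tool", "body": {"rows": [[[0.005,0,0,0,255],[0.01,0,0,0,255],[0.01,0,0,0,255]]]}}

```text
time: 24.6
position: [0.5988, 0.0958, 0.0372]
tool_rot: [-3.134, 0.221, -0.004]
ft_force: [2.6, -0.6, -2.6]
grip_width: 0.136
```

Request:
{"method": "drive_tool", "body": {"rows": [[[0.004,0,0,0,255],[0.008,0,0,0,255],[0.008,0,0,0,255]]]}}

```text
time: 24.98
position: [0.5996, 0.0959, 0.0372]
tool_rot: [3.133, -0.22, -0.001]
ft_force: [-0.7, -0.6, 2.4]
grip_width: 0.13
```

Request:
{"method": "drive_tool", "body": {"rows": [[[0.003,0,0,0,255],[0.006,0,0,0,255],[0.006,0,0,0,255]]]}}

```text
time: 25.35
position: [0.5997, 0.0961, 0.0372]
tool_rot: [3.133, -0.22, -0.006]
ft_force: [-6.0, -0.7, 7.4]
grip_width: 0.134
```

Run:
```python
from h import *
p=bayw(-.058,.027);print(p);goto(p[0],p[1],.038,byaw);print(tobay(ctrl.get_state()["position"]))
```

```text
[0.5998 0.0963]
t 25.4 pos [0.5997 0.0961 0.0372] yaw -8.02 F [-5.9735 -0.7205  7.3801] T [-0.1026  1.133  -0.0818] w 0.134 q7 -0.60 tilt [-0.0037  0.0013]
row:  [0.0001, -0.0006, -0.0027] spin 0.0002
[-0.058   0.0268]
```

Green shows the same signature: peak, pull-in, then a solid stop at -58.0 mm, matching yellow. Releasing and moving on to red.

Request:
{"method": "drive_tool", "body": {"rows": [[[-0.006,0,-0.002,0,255],[-0.006,0,-0.002,0,255],[-0.006,0,-0.002,0,180],[-0.006,0,-0.002,0,180],[-0.006,0,-0.002,0,180],[-0.006,0,-0.05,0,180],[-0.006,0,-0.15,0,180],[-0.006,0,-0.3,0,180],[-0.006,0,-0.4,0,180],[-0.006,0,-0.4,0,180],[-0.006,0,-0.4,0,180]]], "grip_force": 35}}

```text
time: 26.72
position: [0.5995, 0.0959, 0.1571]
tool_rot: [3.133, -0.22, -0.0]
ft_force: [-0.2, -0.1, -0.3]
grip_width: 0.292
```

Run:
```python
from h import *
t=ctrl.get_image("top")
print([b[0] for b in blobs(t["img"],'red',(370,180,415,235))],[b[0] for b in blobs(t["img"],'orange',(120,160,220,220))])
goto(.4564,-.3954,.16,3.7)
s=ctrl.get_image("side");crop(s,(220,170,320,270),6,"pics/o_s.png")
```

```text
[array([393.47, 210.22])] [array([185.07, 186.17]), array([151.71, 196.72])]
t 26.8 pos [0.5991 0.0958 0.1564] yaw -8.04 F [-0.9     0.0489 -1.1937] T [-0.0154 -0.0876  0.0418] w 0.292 q7 -0.53 tilt [-0.0013  0.0007]
row:  [-0.2422, 1.6878, -0.0104] spin -0.0652
```

View pics/o_s.png

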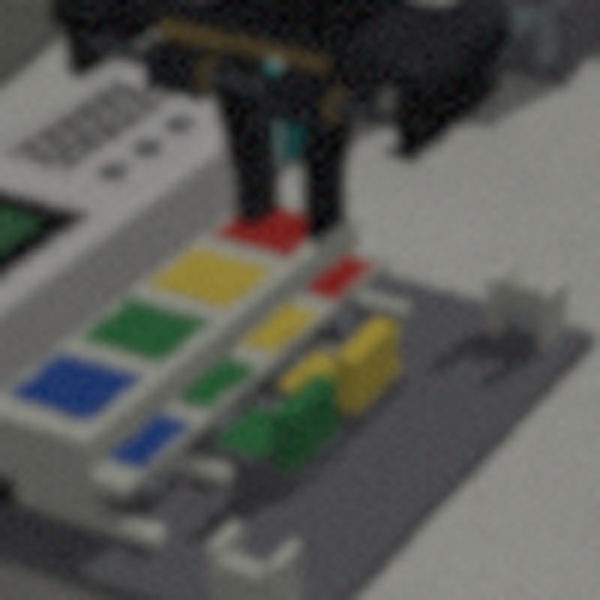

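Request:
{"method": "drive_tool", "body": {"rows": [[[-0.2,0.9,-0.01,-0.03,150],[-0.2,0.9,-0.01,-0.03,110],[-0.2,0.9,-0.01,-0.03,100],[-0.2,0.9,-0.01,-0.03,100],[-0.2,0.9,-0.01,-0.03,100],[-0.2,0.9,-0.01,-0.03,100],[-0.2,0.9,-0.01,-0.03,100],[-0.2,0.9,-0.01,-0.03,100],[-0.2,0.9,-0.01,-0.03,100]]]}}

```text
time: 27.95
position: [0.503, -0.1615, 0.1601]
tool_rot: [-3.141, 0.069, 0.0]
ft_force: [-0.2, -0.2, -0.2]
grip_width: 0.605
```

Run:
```python
from h import *
goto(.4564,-.3954,.12,3.7)
```

```text
t 27.9 pos [ 0.503  -0.1615  0.1601] yaw -2.50 F [-0.1618 -0.2395 -0.2451] T [-0.0032 -0.1427  0.0105] w 0.605 q7 0.14 tilt [-0.0001 -0.0003]
row:  [-0.1213, 0.7858, 0.1334] spin -0.0344
```

Request:
{"method": "drive_tool", "body": {"rows": [[[-0.12,0.786,0.06,-0.034,100],[-0.12,0.786,0.06,-0.034,100],[-0.12,0.786,0.06,-0.034,100],[-0.12,0.786,0.06,-0.034,100],[-0.12,0.786,0.1,-0.034,100],[-0.12,0.786,0.13,-0.034,100],[-0.12,0.786,0.13,-0.034,100],[-0.12,0.786,0.13,-0.034,100],[-0.12,0.786,0.13,-0.034,100],[-0.12,0.786,0.13,-0.034,100]]]}}

```text
time: 29.2
position: [0.4561, -0.3967, 0.1217]
tool_rot: [3.139, 0.096, 0.001]
ft_force: [0.4, -0.2, 0.5]
grip_width: 0.609
```

Run:
```python
from h import *
goto(.4564,-.3954,.028,3.7)
s=ctrl.get_image("side");crop(s,(310,110,410,210),6,"pics/p_s.png")
print([b[0] for b in blobs(s["img"],'red',(330,150,400,210))])
```

```text
t 29.2 pos [ 0.4561 -0.3967  0.1217] yaw 3.50 F [ 0.4473 -0.1558  0.4835] T [-0.0412 -0.1376  0.0274] w 0.609 q7 0.61 tilt [0.0004 0.0007]
row:  [0.0012, -0.0044, 0.3123] spin -0.0011
[array([362.55, 177.97]), array([354.88, 180.56])]
```

View pics/p_s.png

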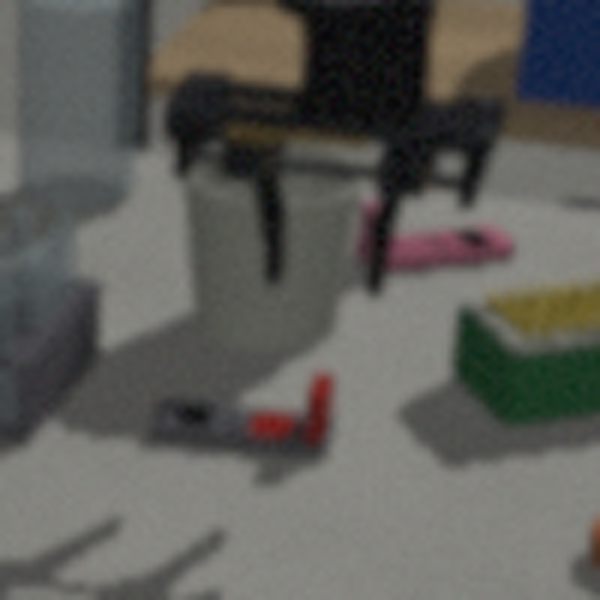

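Request:
{"method": "drive_tool", "body": {"rows": [[[0.003,-0.004,0.1,-0.001,100],[0.003,-0.004,0.19,-0.001,100],[0.003,-0.004,0.26,-0.001,100],[0.003,-0.004,0.3,-0.001,100],[0.003,-0.004,0.312,-0.001,100],[0.003,-0.004,0.312,-0.001,100],[0.003,-0.004,0.312,-0.001,100]]]}}

```text
time: 30.12
position: [0.4572, -0.396, 0.0286]
tool_rot: [3.139, 0.1, 0.002]
ft_force: [0.2, -0.1, 0.2]
grip_width: 0.608
```

Run:
```python
from h import *
goto(.4564,-.3954,.028,3.7)
s=ctrl.get_image("side");crop(s,(310,130,410,210),7,"pics/q_s.png")
```

```text
t 30.1 pos [ 0.4572 -0.396   0.0286] yaw 3.66 F [ 0.2309 -0.1155  0.1874] T [-0.0636 -0.096   0.0106] w 0.608 q7 0.56 tilt [0.0011 0.0013]
row:  [-0.0025, -0.0022, 0.0018] spin -0.0002
```

View pics/q_s.png

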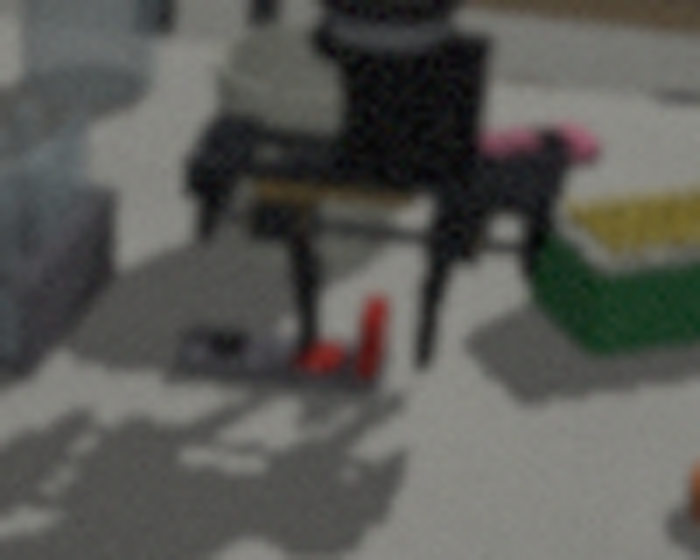

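Red rib at x≈372 sits between the fingers (308 and 428). Closing and lifting.

Request:
{"method": "drive_tool", "body": {"rows": [[[-0.001,-0.002,0.002,0,150],[-0.001,-0.002,0.002,0,200],[-0.001,-0.002,0.002,0,255],[-0.001,-0.002,0.002,0,255],[-0.001,-0.002,0.002,0,255],[-0.001,-0.002,0.002,0,255],[-0.001,-0.002,0.002,0,255],[-0.001,-0.002,-0.05,0,255],[-0.001,-0.002,-0.15,0,255],[-0.001,-0.002,-0.3,0,255],[-0.001,-0.002,-0.33,0,255],[-0.001,-0.002,-0.33,0,255],[-0.001,-0.002,-0.33,0,255]]]}}

```text
time: 31.8
position: [0.4553, -0.3943, 0.1251]
tool_rot: [-3.138, -0.1, 0.003]
ft_force: [0.7, -0.2, -1.2]
grip_width: 0.138
```

Run:
```python
from h import *
p=bayw(-.155,-.081);print(p);goto(p[0],p[1],.128,byaw)
s=ctrl.get_image("side");crop(s,(310,90,410,210),5,"pics/r_s.png")
```

```text
[0.4886 0.0029]
t 31.8 pos [ 0.4553 -0.3943  0.1251] yaw 3.66 F [ 0.7404 -0.1994 -1.1742] T [ 0.0151 -0.0805  0.0316] w 0.138 q7 0.61 tilt [-0.0019 -0.0018]
row:  [0.1951, -1.3143, -0.0076] spin 0.0651
```

View pics/r_s.png

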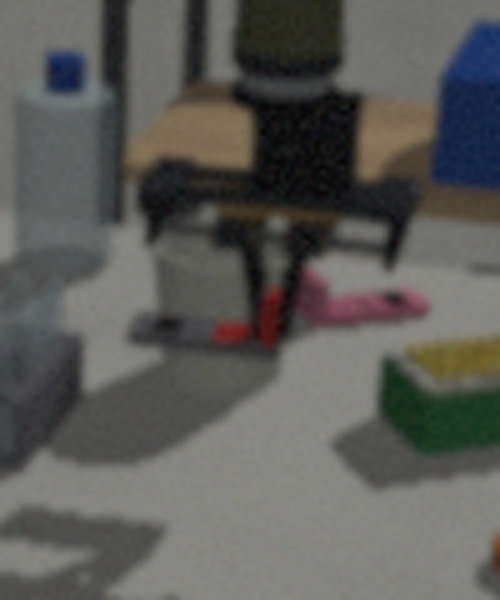

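Request:
{"method": "drive_tool", "body": {"rows": [[[0.0,-0.1,-0.01,0,255],[0.0,-0.25,-0.01,0,255],[0.0,-0.42,-0.01,0.01,255],[0.03,-0.6,-0.01,0.03,255],[0.06,-0.75,-0.01,0.04,255],[0.09,-0.87,-0.01,0.05,255],[0.12,-0.94,-0.01,0.06,255],[0.15,-0.98,-0.01,0.065,255],[0.17,-0.98,-0.01,0.065,255],[0.17,-0.98,-0.01,0.065,255],[0.17,-0.98,-0.01,0.065,255],[0.17,-0.98,-0.01,0.065,255]]]}}

```text
time: 33.35
position: [0.4881, -0.0989, 0.1294]
tool_rot: [3.134, -0.222, -0.001]
ft_force: [0.1, -0.0, -0.8]
grip_width: 0.14
```

Run:
```python
from h import *
p=bayw(-.155,-.081);print(p);goto(p[0],p[1],.0405,byaw)
```

```text
[0.4886 0.0029]
t 33.4 pos [ 0.4881 -0.0989  0.1294] yaw -8.10 F [ 0.1336 -0.024  -0.7999] T [ 0.028  -0.0273 -0.026 ] w 0.140 q7 -0.07 tilt [-0.0004  0.0002]
row:  [-0.046, -0.3364, 0.2964] spin -0.0003
```

Request:
{"method": "drive_tool", "body": {"rows": [[[-0.02,-0.15,0,0,255],[-0.046,-0.28,0,0,255],[-0.046,-0.336,0,0,255],[-0.046,-0.336,0.05,0,255],[-0.046,-0.336,0.15,0,255],[-0.046,-0.336,0.24,0,255],[-0.046,-0.336,0.28,0,255],[-0.046,-0.336,0.296,0,255],[-0.046,-0.336,0.296,0,255],[-0.046,-0.336,0.296,0,255],[-0.046,-0.336,0.296,0,255]]]}}

```text
time: 34.72
position: [0.4894, 0.0033, 0.0415]
tool_rot: [3.133, -0.22, 0.002]
ft_force: [-0.1, -0.4, -0.2]
grip_width: 0.138
```

Run:
```python
from h import *
p=bayw(-.117,-.081);print(p);goto(p[0],p[1],.0382,byaw)
s=ctrl.get_image("side");crop(s,(240,160,340,250),7,"pics/u_s.png")
t=ctrl.get_image("top");crop(t,(240,130,320,210),7,"pics/u_t.png")
```

```text
[ 0.5262 -0.0024]
t 34.7 pos [0.4894 0.0033 0.0415] yaw -8.04 F [-0.0597 -0.3572 -0.1545] T [-0.0322 -0.1014  0.0287] w 0.138 q7 -0.37 tilt [0.0014 0.0004]
row:  [0.1242, 0.0019, 0.0111] spin 0.0001
```

View pics/u_s.png

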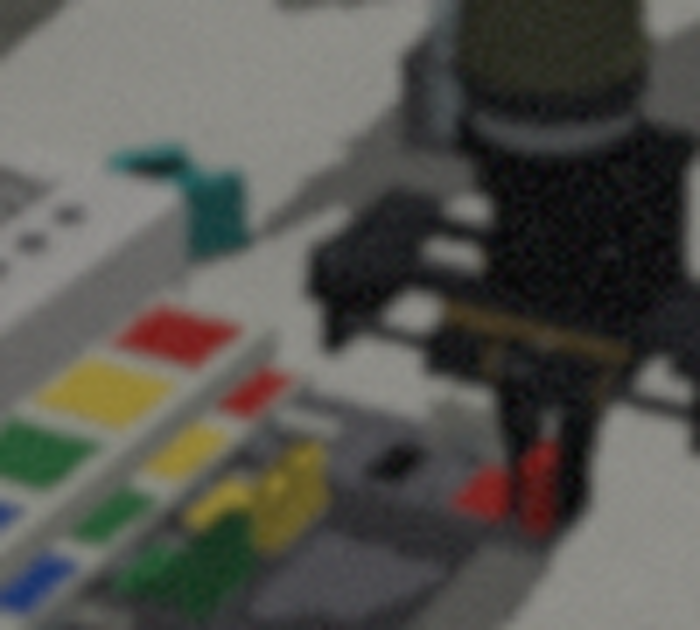

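View pics/u_t.png

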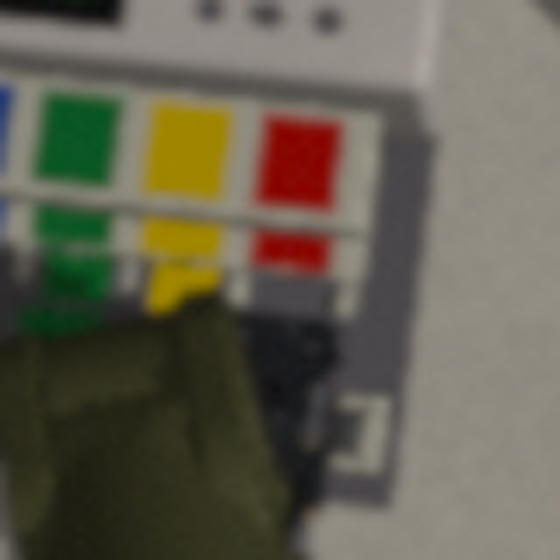

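Request:
{"method": "drive_tool", "body": {"rows": [[[0.0,0.002,0.011,0,255],[0.02,0.002,0.011,0,255],[0.04,0.002,0.011,0,255],[0.06,0.002,0.011,0,255],[0.08,0.002,0.011,0,255],[0.1,0.002,0.011,0,255],[0.124,0.002,0.011,0,255],[0.124,0.002,0.011,0,255],[0.124,0.002,0.011,0,255]]]}}

```text
time: 35.95
position: [0.5256, -0.0022, 0.0375]
tool_rot: [-3.134, 0.22, -0.0]
ft_force: [0.3, 0.2, -0.4]
grip_width: 0.133
```

Run:
```python
from h import *
p=bayw(-.076,-.081);print(p);goto(p[0],p[1],.038,byaw)
s=ctrl.get_image("side");crop(s,(240,160,340,250),7,"pics/v_s.png")
t=ctrl.get_image("top");crop(t,(240,130,320,210),7,"pics/v_t.png")
```

```text
[ 0.5668 -0.0082]
t 36.0 pos [ 0.5256 -0.0022  0.0375] yaw -8.03 F [ 0.3026  0.163  -0.3724] T [ 0.1159 -0.2025  0.0724] w 0.133 q7 -0.40 tilt [ 0.0001 -0.0001]
row:  [0.1387, 0.0005, -0.0018] spin 0.0001
```

View pics/v_s.png

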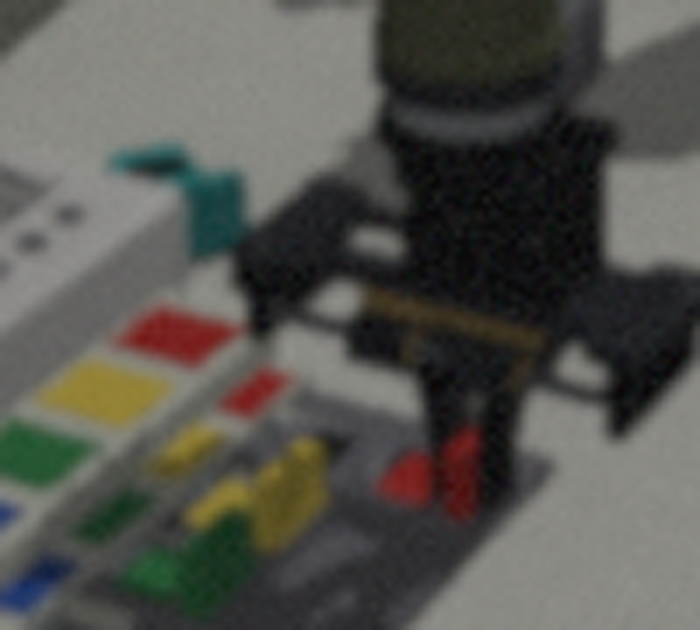

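View pics/v_t.png

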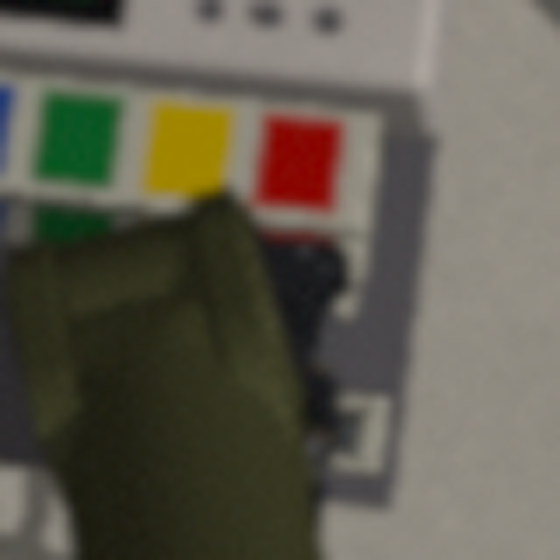

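Request:
{"method": "drive_tool", "body": {"rows": [[[0.02,0,0,0,255],[0.04,0,0,0,255],[0.06,0,0,0,255],[0.08,0,0,0,255],[0.1,0,0,0,255],[0.12,0,0,0,255],[0.138,0,0,0,255],[0.138,0,0,0,255],[0.138,0,0,0,255]]], "grip_force": 45}}

```text
time: 37.17
position: [0.5672, -0.008, 0.0375]
tool_rot: [-3.134, 0.22, -0.002]
ft_force: [3.7, 3.1, -3.7]
grip_width: 0.135
```

Request:
{"method": "drive_tool", "body": {"rows": [[[0.007,0,0,0,255],[0.014,0,0,0,255],[0.02,0,0,0,255],[0.02,0,0,0,255]]]}}

```text
time: 37.67
position: [0.5723, -0.0086, 0.0373]
tool_rot: [-3.134, 0.22, 0.001]
ft_force: [-1.6, 4.8, -1.1]
grip_width: 0.134
```

Request:
{"method": "drive_tool", "body": {"rows": [[[0.007,0,0,0,255],[0.013,0,0,0,255],[0.013,0,0,0,255]]]}}

```text
time: 38.05
position: [0.5734, -0.0087, 0.037]
tool_rot: [3.133, -0.219, -0.01]
ft_force: [-9.0, 4.7, 4.6]
grip_width: 0.134
```

Request:
{"method": "drive_tool", "body": {"rows": [[[0.005,0,0,0,255],[0.01,0,0,0,255],[0.01,0,0,0,255]]]}}

```text
time: 38.42
position: [0.5774, -0.0093, 0.037]
tool_rot: [3.134, -0.219, -0.006]
ft_force: [-5.8, 4.7, 1.6]
grip_width: 0.134
```

Request:
{"method": "drive_tool", "body": {"rows": [[[0.005,0,0,0,255],[0.01,0,0,0,255],[0.01,0,0,0,255]]]}}

```text
time: 38.8
position: [0.5824, -0.0099, 0.0371]
tool_rot: [-3.133, 0.22, -0.0]
ft_force: [-0.4, 4.6, -4.1]
grip_width: 0.136
```

Run:
```python
from h import *
p=bayw(-.058,-.081);print(p);goto(p[0],p[1],.038,byaw);print(tobay(ctrl.get_state()["position"]))
```

```text
[ 0.5846 -0.0107]
t 38.8 pos [ 0.5824 -0.0099  0.0371] yaw -8.03 F [-0.3546  4.5725 -4.0852] T [ 1.193  -0.0569  0.1064] w 0.136 q7 -0.41 tilt [ 0.0001 -0.0007]
row:  [0.0079, 0.0015, -0.0029] spin 0.0001
[-0.0604 -0.0806]
```

Request:
{"method": "drive_tool", "body": {"rows": [[[0.003,-0.003,0,0,255],[0.006,-0.003,0,0,255],[0.006,-0.003,0,0,255]]]}}

```text
time: 39.17
position: [0.5844, -0.0101, 0.0376]
tool_rot: [3.133, -0.221, 0.0]
ft_force: [2.0, 2.9, -4.2]
grip_width: 0.132
```

Request:
{"method": "drive_tool", "body": {"rows": [[[0.003,0,0,0,255],[0.006,0,0,0,255],[0.006,0,0,0,255]]]}}

```text
time: 39.55
position: [0.5847, -0.0101, 0.0375]
tool_rot: [3.133, -0.22, -0.004]
ft_force: [-4.3, 3.0, 0.9]
grip_width: 0.134
```

Run:
```python
from h import *
p=bayw(-.058,-.081);print(p);goto(p[0],p[1],.038,byaw);print(tobay(ctrl.get_state()["position"]))
```

```text
[ 0.5846 -0.0107]
t 39.5 pos [ 0.5847 -0.0101  0.0375] yaw -8.04 F [-4.3453  3.0235  0.93  ] T [0.6719 0.879  0.0401] w 0.134 q7 -0.42 tilt [-0.0027  0.0011]
row:  [-0.0001, 0.0021, -0.0017] spin 0.0001
[-0.058  -0.0804]
```

Home at -58.0 mm. Nudging once more to confirm it's solid, then releasing.

Request:
{"method": "drive_tool", "body": {"rows": [[[0.003,-0.002,0,0,255],[0.005,-0.002,0,0,255],[0.005,-0.002,0,0,255]]]}}

```text
time: 39.92
position: [0.5848, -0.01, 0.0372]
tool_rot: [3.132, -0.22, -0.009]
ft_force: [-8.8, 2.4, 3.2]
grip_width: 0.13
```

Request:
{"method": "drive_tool", "body": {"rows": [[[-0.01,0,-0.001,0,255],[-0.01,0,-0.001,0,255],[-0.01,0,-0.001,0,180],[-0.01,0,-0.001,0,180],[-0.01,0,-0.001,0,180],[-0.01,0,-0.05,0,180],[-0.01,0,-0.15,0,180],[-0.01,0,-0.3,0,180],[-0.01,0,-0.45,0,180],[-0.01,0,-0.5,0,180],[-0.01,0,-0.5,0,180],[-0.01,0,-0.5,0,180]]], "grip_force": 40}}

```text
time: 41.42
position: [0.5836, -0.0094, 0.186]
tool_rot: [3.134, -0.22, -0.004]
ft_force: [0.2, -0.6, -0.5]
grip_width: 0.294
```

Run:
```python
from h import *
goto(.45,.2,.19,16.3)
s=ctrl.get_image("side");crop(s,(220,170,320,270),6,"pics/w_s.png")
t=ctrl.get_image("top");k=t["img"]
x,y=130,165;k=cv2.resize(k[y:y+50,x:x+80],None,fx=9,fy=9,interpolation=cv2.INTER_CUBIC)
k=np.clip(k.astype(float)*1.6,0,255).astype(np.uint8)
for i in range(0,80,5): cv2.putText(k,str(x+i),(i*9,8),0,.28,(0,0,0));cv2.line(k,(i*9,0),(i*9,449),(90,90,90),1)
for i in range(0,50,5): cv2.putText(k,str(y+i),(0,i*9+4),0,.28,(0,0,0));cv2.line(k,(0,i*9),(719,i*9),(90,90,90),1)
cv2.imwrite("pics/w_t.png",k)
m=mask(t["img"],'orange');z=np.zeros_like(m);z[160:220,125:215]=m[160:220,125:215]
# bar plus grip: minAreaRect
c=np.argwhere(z)[:,::-1].astype(np.float32);r=cv2.minAreaRect(c);print(r)
bx=cv2.boxPoints(r);print(bx)
P=np.array([plane(t,b,.01)[:2] for b in bx]);print(P,P.mean(0))
```

```text
t 41.4 pos [ 0.5836 -0.0094  0.186 ] yaw -8.04 F [ 0.1521 -0.5564 -0.4821] T [-0.0033 -0.0756 -0.0425] w 0.294 q7 -0.32 tilt [-0.0025  0.0004]
row:  [-0.5387, -0.6288, -0.0122] spin -0.1352
((169.37741088867188, 191.10995483398438), (6.105560302734375, 66.39796447753906), 72.55281066894531)
[[136.7905 198.1516]
 [200.1337 178.2437]
 [201.9643 184.0684]
 [138.6211 203.9762]]
[[0.5358 0.4922]
 [0.6003 0.2693]
 [0.5796 0.2625]
 [0.5152 0.4849]] [0.5577 0.3772]
```

View pics/w_s.png

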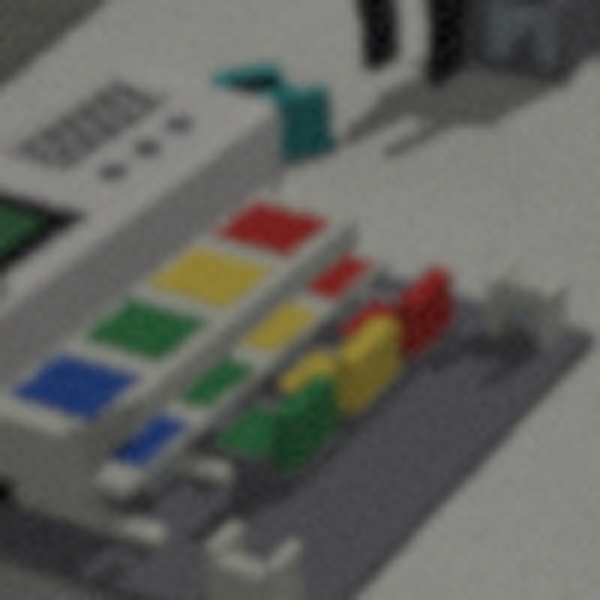

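View pics/w_t.png

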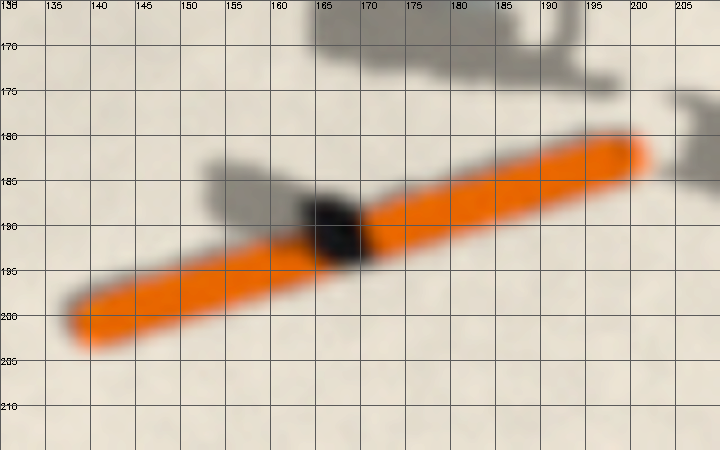

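Run:
```python
from h import *
goto(.5595,.377,.16,-73.9)
t=ctrl.get_image("side");print([b[0] for b in blobs(t["img"],'orange',(200,280,260,370))])
cv2.imwrite("pics/x_s.png",t["img"][220:390,150:400])
print(proj(t,[[.5595,.377,.046],[.5595,.377,.01]]))
```

```text
t 41.5 pos [ 0.5836 -0.0092  0.1858] yaw -8.03 F [-0.7297 -0.1023 -0.6202] T [-0.0539 -0.1154 -0.0034] w 0.297 q7 -0.32 tilt [-0.003   0.0001]
row:  [-0.2592, -1.2636, 0.0866] spin 0.3659
[array([240.94, 299.92]), array([227.07, 343.57])]
[[233.737  308.1917]
 [235.217  320.1981]]
```

Request:
{"method": "drive_tool", "body": {"rows": [[[-0.13,-0.63,0,0.18,150],[-0.13,-0.63,0,0.18,110],[-0.13,-0.63,0,0.18,100],[-0.13,-0.63,0,0.18,100],[-0.13,-0.63,0,0.18,100],[-0.13,-0.63,0,0.18,100],[-0.13,-0.63,0,0.18,100]]]}}

```text
time: 42.45
position: [0.5729, 0.1812, 0.1871]
tool_rot: [2.946, -1.089, -0.0]
ft_force: [0.8, -0.7, -0.6]
grip_width: 0.606
```

Run:
```python
from h import *
goto(.5595,.377,.16,-73.9)
```

```text
t 42.5 pos [0.5729 0.1812 0.1871] yaw -40.59 F [ 0.7772 -0.6551 -0.56  ] T [-0.0093  0.0062  0.004 ] w 0.606 q7 -1.23 tilt [0.0003 0.0011]
row:  [-0.4586, -0.4666, 0.0897] spin 0.1851
```

Request:
{"method": "drive_tool", "body": {"rows": [[[-0.459,-0.467,0.05,0.185,100],[-0.459,-0.467,0.09,0.185,100],[-0.459,-0.467,0.09,0.185,100],[-0.459,-0.467,0.09,0.185,100],[-0.459,-0.467,0.09,0.185,100],[-0.459,-0.467,0.09,0.185,100],[-0.459,-0.467,0.09,0.185,100],[-0.459,-0.467,0.09,0.185,100]]]}}

```text
time: 43.45
position: [0.5594, 0.3778, 0.1608]
tool_rot: [-2.511, 1.887, -0.001]
ft_force: [-0.2, 0.4, 0.6]
grip_width: 0.609
```

Run:
```python
from h import *
goto(.5595,.377,.032,-73.9)
t=ctrl.get_image("side");crop(t,(170,200,300,370),4,"pics/y_s.png")
print([b[0] for b in blobs(t["img"],'orange',(200,280,260,370))])
t=ctrl.get_image("top");crop(t,(120,150,220,220),6,"pics/y_t.png")
```

```text
t 43.5 pos [0.5594 0.3778 0.1608] yaw -73.86 F [-0.1821  0.411   0.5516] T [0.0338 0.023  0.0067] w 0.609 q7 -2.13 tilt [ 0.0007 -0.0005]
row:  [0.0024, 0.0006, 0.4293] spin 0.0002
[array([240.88, 300.04]), array([227.04, 343.56])]
```

View pics/y_s.png

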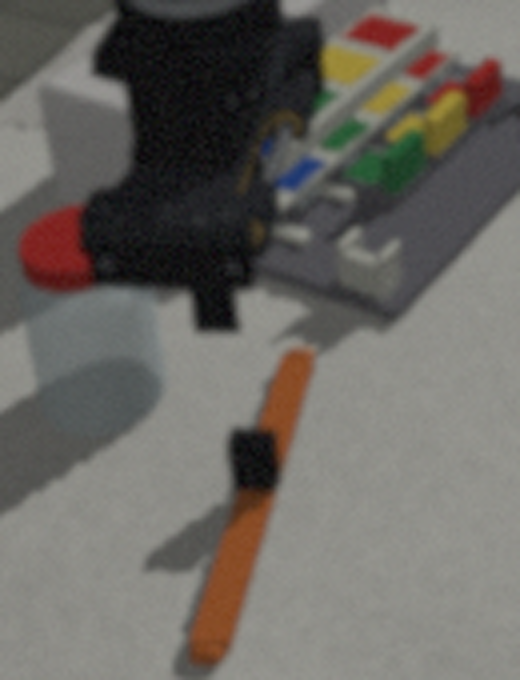

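View pics/y_t.png

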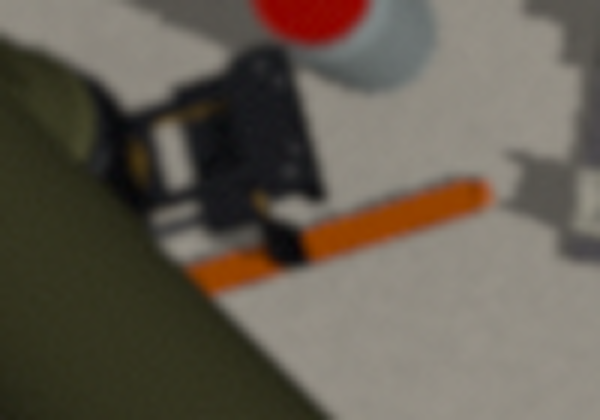

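Request:
{"method": "drive_tool", "body": {"rows": [[[0.002,0,0.1,0,100],[0.002,0,0.2,0,100],[0.002,0,0.28,0,100],[0.002,0,0.34,0,100],[0.002,0,0.34,0,100],[0.002,0,0.34,0,100]]]}}

```text
time: 44.3
position: [0.5592, 0.3793, 0.0595]
tool_rot: [-2.512, 1.884, -0.001]
ft_force: [-0.5, -0.0, 0.7]
grip_width: 0.609
```

Run:
```python
from h import *
goto(.5595,.377,.030,-73.9)
t=ctrl.get_image("side");crop(t,(170,220,290,370),5,"pics/z_s.png")
```

```text
t 44.3 pos [0.5592 0.3793 0.0595] yaw -73.74 F [-0.495  -0.0361  0.7484] T [ 0.0295  0.0217 -0.0216] w 0.609 q7 -2.17 tilt [-0.0006 -0.0015]
row:  [0.0077, 0.0014, 0.0984] spin 0.0009
```

View pics/z_s.png

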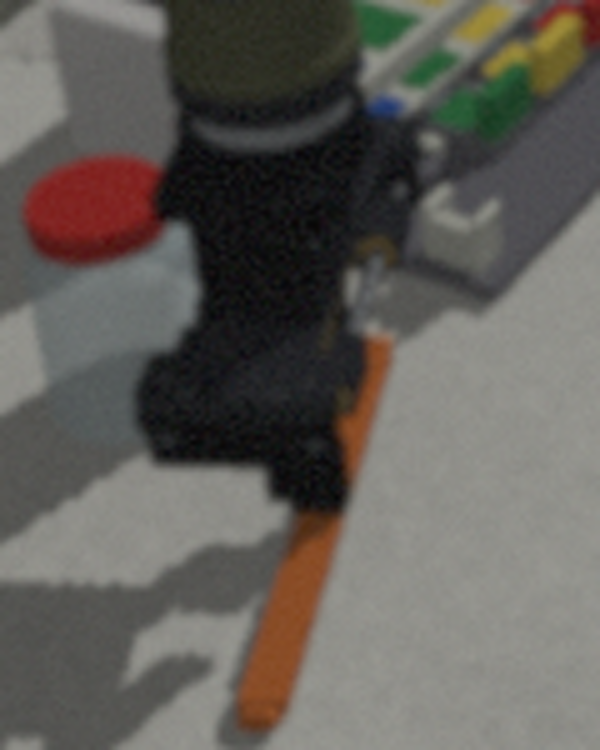

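Request:
{"method": "drive_tool", "body": {"rows": [[[0.008,0.001,0.05,0.001,100],[0.008,0.001,0.09,0.001,100],[0.008,0.001,0.098,0.001,100],[0.008,0.001,0.098,0.001,100],[0.008,0.001,0.098,0.001,100]]]}}

```text
time: 44.98
position: [0.5592, 0.3767, 0.0294]
tool_rot: [-2.51, 1.888, -0.0]
ft_force: [0.2, 0.3, -0.4]
grip_width: 0.609
```

Run:
```python
from h import *
goto(.5595,.377,.030,-73.9)
t=ctrl.get_image("side");crop(t,(170,220,290,370),5,"pics/aa_s.png")
t=ctrl.get_image("top");crop(t,(120,150,220,220),6,"pics/aa_t.png")
```

```text
t 45.0 pos [0.5592 0.3767 0.0294] yaw -73.91 F [ 0.1928  0.3368 -0.4142] T [-0.0141 -0.0484  0.0105] w 0.609 q7 -2.18 tilt [-0.0002 -0.0006]
row:  [-0.0006, -0.0011, -0.002] spin -0.0001
```

View pics/aa_s.png

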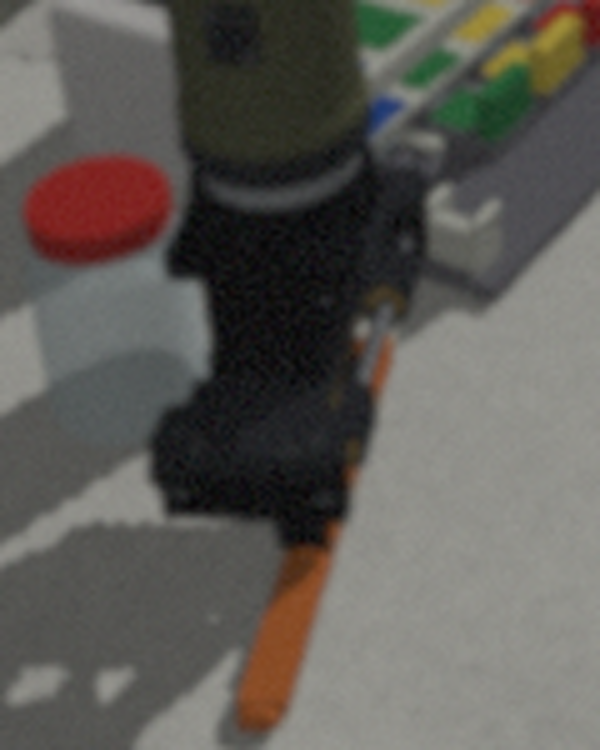

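View pics/aa_t.png

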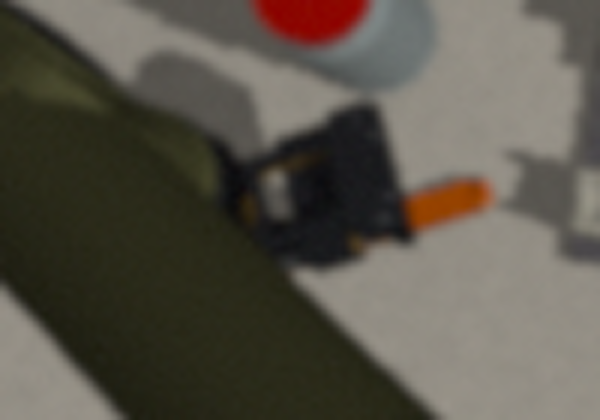

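Request:
{"method": "drive_tool", "body": {"rows": [[[0,0,0,0,150],[0,0,0,0,200],[0,0,0,0,255],[0,0,0,0,255],[0,0,0,0,255],[0,0,0,0,255],[0,0,0,0,255]]], "grip_force": 50}}

```text
time: 45.95
position: [0.559, 0.3765, 0.0291]
tool_rot: [-2.51, 1.889, 0.0]
ft_force: [-0.7, 0.1, -0.4]
grip_width: 0.158
```

Run:
```python
from h import *
goto(.5595,.377,.130,-73.9)
```

```text
t 46.0 pos [0.559  0.3765 0.0291] yaw -73.92 F [-0.668   0.0955 -0.438 ] T [ 0.0697  0.0167 -0.0321] w 0.158 q7 -2.18 tilt [-0.0001  0.    ]
row:  [-0.0012, -0.0021, -0.3365] spin -0.0001
```

Request:
{"method": "drive_tool", "body": {"rows": [[[0,0,-0.05,0,255],[0,0,-0.15,0,255],[0,0,-0.28,0,255],[0,0,-0.35,0,255],[0,0,-0.35,0,255],[0,0,-0.35,0,255],[0,0,-0.35,0,255]]]}}

```text
time: 46.82
position: [0.5583, 0.3756, 0.1321]
tool_rot: [2.508, -1.887, -0.002]
ft_force: [0.1, -0.3, -1.6]
grip_width: 0.154
```

Run:
```python
from h import *
p=bayw(-.094,0);print(p);goto(p[0],p[1],.135,byaw-90)
t=ctrl.get_image("side");crop(t,(150,170,300,370),4,"pics/ab_s.png")
t=ctrl.get_image("top");crop(t,(120,130,220,220),6,"pics/ab_t.png")
```

```text
[0.5603 0.0746]
t 46.8 pos [0.5583 0.3756 0.1321] yaw -73.92 F [ 0.0788 -0.2706 -1.5773] T [-0.022  -0.0055 -0.0053] w 0.154 q7 -2.14 tilt [0.001  0.0031]
row:  [0.9661, 0.2714, -0.0079] spin 0.1341
```

View pics/ab_s.png

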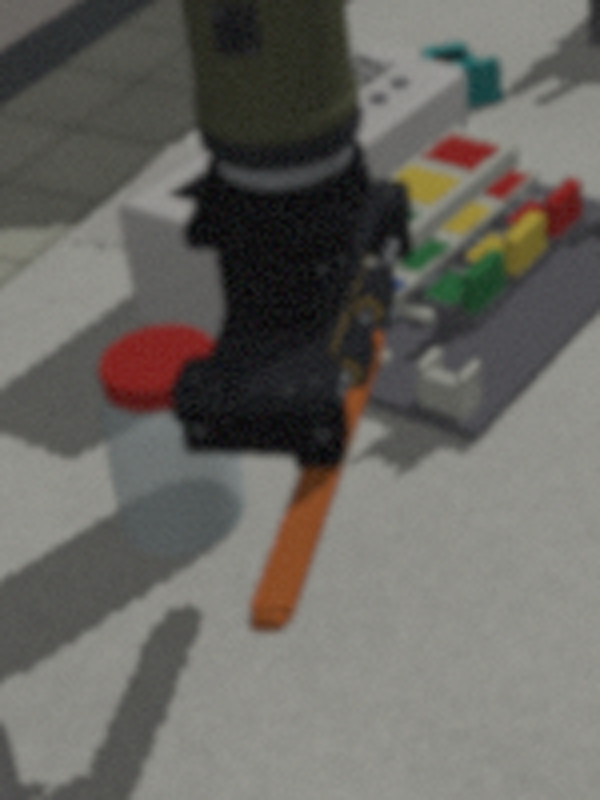

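Request:
{"method": "drive_tool", "body": {"rows": [[[0.12,0.034,0,0.017,255],[0.28,0.08,0,0.04,255],[0.46,0.13,0,0.065,255],[0.63,0.177,0,0.088,255],[0.78,0.22,0,0.108,255],[0.9,0.253,0,0.125,255],[0.966,0.271,0,0.134,255],[0.966,0.271,0,0.134,255],[0.966,0.271,0,0.134,255],[0.966,0.271,0,0.134,255]]]}}

```text
time: 48.18
position: [0.561, 0.0778, 0.1341]
tool_rot: [-2.064, 2.368, 0.001]
ft_force: [-0.5, 0.4, -1.6]
grip_width: 0.16
```

Run:
```python
from h import *
p=bayw(-.094,0);print(p);goto(p[0],p[1],.09,byaw-90)
t=ctrl.get_image("side");crop(t,(200,150,340,280),5,"pics/ac_s.png")
t=ctrl.get_image("top");crop(t,(200,120,310,210),6,"pics/ac_t.png")
```

```text
[0.5603 0.0746]
t 48.2 pos [0.561  0.0778 0.1341] yaw -97.84 F [-0.4524  0.3524 -1.5502] T [ 0.0047  0.0294 -0.011 ] w 0.160 q7 -2.00 tilt [-0.0009  0.0002]
row:  [0.0111, 0.0008, 0.1469] spin 0.0012
```

View pics/ac_s.png

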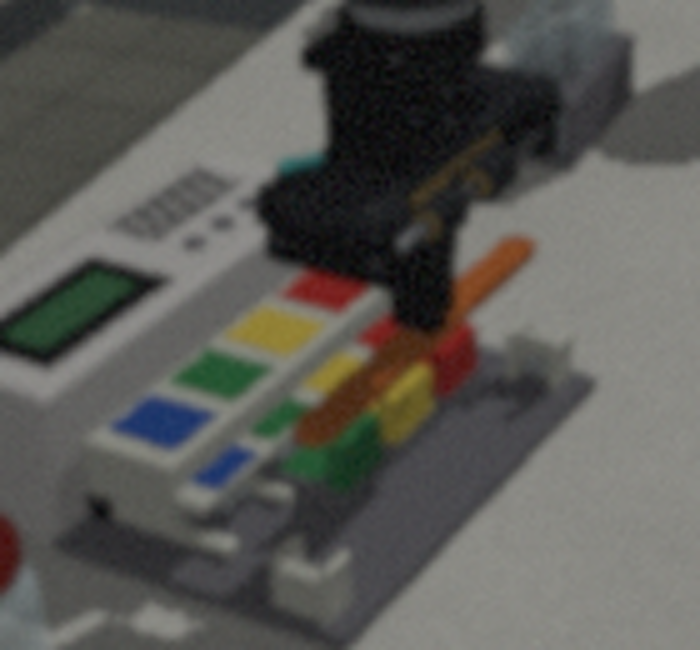

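View pics/ac_t.png

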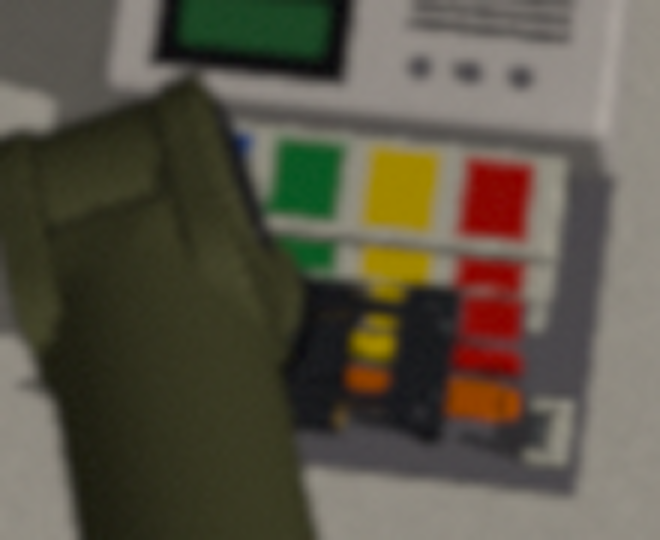

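Run:
```python
from h import *
st=ctrl.get_state();p=st["position"];a=np.radians(-97.84+90);ex=np.array([np.cos(a),np.sin(a)]);ey=np.array([-np.sin(a),np.cos(a)])
for n in("side","top"):
    t=ctrl.get_image(n);m=mask(t["img"],'orange',smin=120)
    box=(250,185,315,245) if n=="side" else (250,170,300,195)
    z=np.zeros_like(m);x0,y0,x1,y1=box;z[y0:y1,x0:x1]=m[y0:y1,x0:x1]
    yy,xx=np.nonzero(z);uv=np.stack([xx,yy],1)
    zt=p[2]-.0291+.010
    W=np.array([plane(t,q,zt)[:2] for q in uv])-p[:2]
    c=np.stack([W@ex,W@ey],1)
    print(n,len(c),"y",c[:,1].min(),c[:,1].max())
    for lo,hi in((-.13,-.09),(-.09,-.05),(-.05,0),(0,.05),(.05,.09),(.09,.13)):
        s=(c[:,1]>lo)&(c[:,1]<hi)
        if s.sum()>5: print(lo,hi,s.sum(),"x",c[s,0].min(),c[s,0].max(),c[s,0].mean())
```

```text
side 366 y -0.10845833652992036 0.12304215214628596
-0.13 -0.09 19 x -0.007500561811615415 0.008915971076953775 0.0007402785221196268
-0.09 -0.05 50 x -0.009085818945667812 0.011614539121153419 0.0007317652635132965
-0.05 0 52 x -0.013735623135030932 0.013780415948069018 -0.0027391015314668222
0 0.05 109 x -0.03219146317010626 0.014172090636440973 -0.003960868753002593
0.05 0.09 81 x -0.03479313880341161 0.0112322246399365 -0.0019401307689151488
0.09 0.13 55 x -0.010853755362816542 0.009988576982184312 -0.0007390603298172291
top 142 y -0.11851317089553458 -0.02263550174331955
-0.13 -0.09 68 x -0.012248924494770093 0.013116764366255319 0.0001192392686732007
-0.09 -0.05 29 x -0.0111727229862149 0.01205306399289806 -9.1033477251592e-05
-0.05 0 45 x -0.004359149336655543 0.01247646368443652 0.003861933133732955
```

Request:
{"method": "drive_tool", "body": {"rows": [[[0.011,0.001,0,0.001,255],[0.011,0.001,0.06,0.001,255],[0.011,0.001,0.12,0.001,255],[0.011,0.001,0.17,0.001,255],[0.011,0.001,0.18,0.001,255],[0.011,0.001,0.18,0.001,255],[0.011,0.001,0.18,0.001,255]]]}}

```text
time: 49.25
position: [0.561, 0.0723, 0.0807]
tool_rot: [-2.056, 2.374, -0.001]
ft_force: [0.2, -0.3, -0.8]
grip_width: 0.156
```

Run:
```python
from h import *
p=bayw(-.094,0);print(p);goto(p[0],p[1],.055,byaw-90)
t=ctrl.get_image("side");crop(t,(230,170,330,280),6,"pics/ad_s.png")
t=ctrl.get_image("top");crop(t,(200,150,310,210),6,"pics/ad_t.png")
```

```text
[0.5603 0.0746]
t 49.2 pos [0.561  0.0723 0.0807] yaw -98.22 F [ 0.1576 -0.3002 -0.7683] T [ 0.088   0.0615 -0.011 ] w 0.156 q7 -2.03 tilt [-0.0002 -0.0012]
row:  [-0.007, 0.0035, 0.0857] spin -0.0009
```

View pics/ad_s.png

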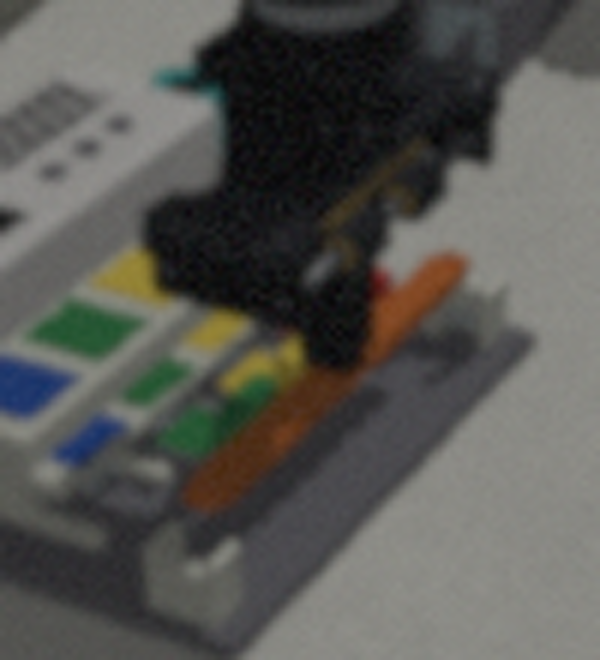

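View pics/ad_t.png

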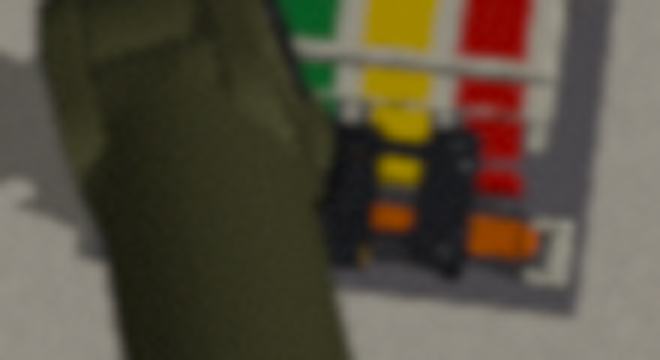

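Request:
{"method": "drive_tool", "body": {"rows": [[[-0.007,0.002,0,0,255],[-0.007,0.002,0.02,0,255],[-0.007,0.002,0.04,0,255],[-0.007,0.002,0.06,0,255],[-0.007,0.002,0.075,0,255],[-0.007,0.002,0.075,0,255],[-0.007,0.002,0.075,0,255]]]}}

```text
time: 50.22
position: [0.5603, 0.0744, 0.0577]
tool_rot: [-2.056, 2.375, -0.0]
ft_force: [-0.5, 0.5, -1.4]
grip_width: 0.157
```

Run:
```python
from h import *
p=bayw(-.094,0);goto(p[0],p[1],.0391,byaw-90)
t=ctrl.get_image("side");crop(t,(230,170,330,280),6,"pics/ae_s.png")
t=ctrl.get_image("top");crop(t,(200,150,310,210),6,"pics/ae_t.png")
```

```text
t 50.2 pos [0.5603 0.0744 0.0577] yaw -98.22 F [-0.4525  0.5206 -1.4042] T [ 0.0176 -0.0217  0.0135] w 0.157 q7 -2.04 tilt [-0.     -0.0002]
row:  [-0.0005, -0.0001, 0.0619] spin -0.0009
```

View pics/ae_s.png

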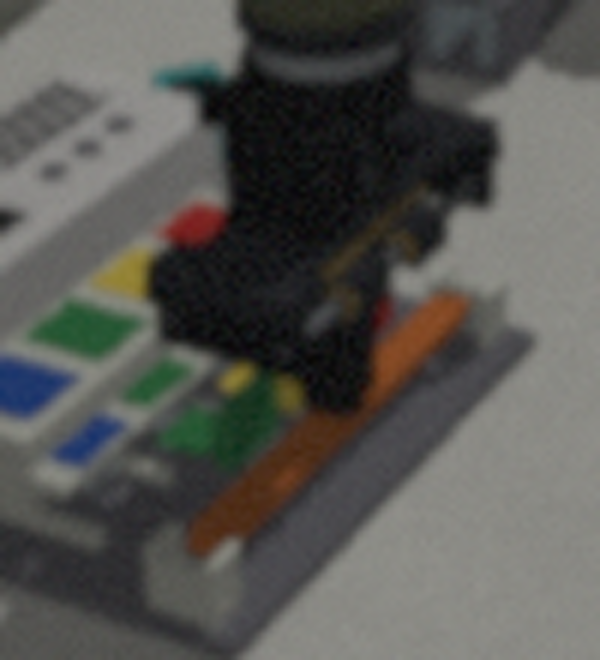

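View pics/ae_t.png

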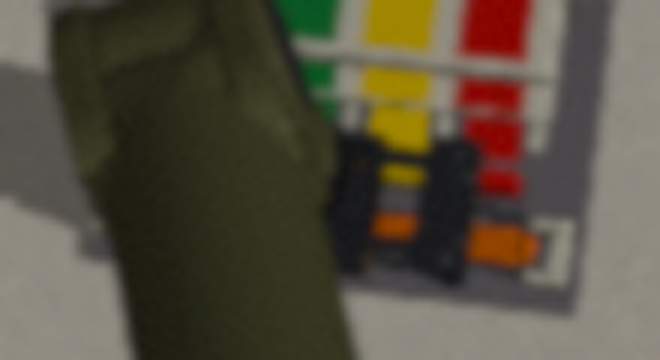

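Both ends are between the cheeks with no side force. Pressing down in small steps.

Request:
{"method": "drive_tool", "body": {"rows": [[[0,0,0.01,0,255],[0,0,0.02,0,255],[0,0,0.028,0,255],[0,0,0.028,0,255]]]}}

```text
time: 50.82
position: [0.5611, 0.0744, 0.0498]
tool_rot: [-2.056, 2.374, -0.002]
ft_force: [-0.2, -0.9, 3.2]
grip_width: 0.156
```

Request:
{"method": "drive_tool", "body": {"rows": [[[0,0,0.007,0,255],[0,0,0.013,0,255],[0,0,0.013,0,255]]]}}

```text
time: 51.2
position: [0.5598, 0.0743, 0.0445]
tool_rot: [2.056, -2.375, -0.001]
ft_force: [2.5, -0.4, -2.1]
grip_width: 0.158
```

Request:
{"method": "drive_tool", "body": {"rows": [[[0,0,0.006,0,255],[0,0,0.01,0,255],[0,0,0.01,0,255]]]}}

```text
time: 51.58
position: [0.5589, 0.0743, 0.0409]
tool_rot: [2.055, -2.373, -0.003]
ft_force: [0.6, -0.0, -7.9]
grip_width: 0.162
```

Request:
{"method": "drive_tool", "body": {"rows": [[[0,0,0.005,0,255],[0,0,0.008,0,255],[0,0,0.008,0,255]]]}}

```text
time: 51.95
position: [0.56, 0.0744, 0.0398]
tool_rot: [2.056, -2.375, -0.0]
ft_force: [-0.9, -0.1, -4.8]
grip_width: 0.156
```

Run:
```python
from h import *
p=bayw(-.094,0);goto(p[0],p[1],.0391,byaw-90)
```

```text
t 52.0 pos [0.56   0.0744 0.0398] yaw -98.22 F [-0.9025 -0.0609 -4.8132] T [ 0.0957  0.135  -0.0328] w 0.156 q7 -2.06 tilt [0.0002 0.0003]
row:  [-0.0008, -0.001, 0.0025] spin -0.0009
```

Request:
{"method": "drive_tool", "body": {"rows": [[[0,0,0.003,0,255],[0,0,0.006,0,255],[0,0,0.006,0,255]]]}}

```text
time: 52.32
position: [0.5611, 0.0744, 0.039]
tool_rot: [-2.055, 2.374, -0.002]
ft_force: [-0.1, 0.7, 2.1]
grip_width: 0.157
```

Request:
{"method": "drive_tool", "body": {"rows": [[[0,0,0.002,0,255],[0,0,0.004,0,255],[0,0,0.004,0,255]]]}}

```text
time: 52.7
position: [0.5614, 0.0744, 0.039]
tool_rot: [-2.055, 2.374, -0.003]
ft_force: [-2.7, -1.5, 10.9]
grip_width: 0.156
```

Run:
```python
from h import *
p=bayw(-.094,0);goto(p[0],p[1],.0391,byaw-90)
```

```text
t 52.7 pos [0.5614 0.0744 0.039 ] yaw -98.23 F [-2.7027 -1.4751 10.8888] T [-0.0482  0.6435 -0.0043] w 0.156 q7 -2.06 tilt [ 0.0002 -0.0025]
row:  [-0.0001, 0.0036, -0.0005] spin -0.001
```

Request:
{"method": "drive_tool", "body": {"rows": [[[0,0,-0.006,0,255],[0,0,-0.006,0,255],[0,0,-0.006,0,150],[0,0,-0.006,0,150],[0,0,-0.006,0,150],[0,0,-0.006,0,150],[0,0,-0.05,0,150],[0,0,-0.15,0,150],[0,0,-0.3,0,150],[0,0,-0.5,0,150],[0,0,-0.5,0,150],[0,0,-0.5,0,150],[0,0,-0.5,0,150]]]}}

```text
time: 54.32
position: [0.5592, 0.0741, 0.1855]
tool_rot: [2.055, -2.373, -0.002]
ft_force: [-0.1, -0.1, 0.2]
grip_width: 0.411
```

Request:
{"method": "drive_tool", "body": {"rows": [[[-0.8,0.2,0,0,150],[-0.8,0.2,0,0,150],[-0.8,0.2,0,0,150],[-0.8,0.2,0,0,150],[-0.8,0.2,0,0,150],[-0.8,0.2,0,0,150],[-0.8,0.2,0,0,150]]]}}

```text
time: 55.2
position: [0.5359, 0.3181, 0.1861]
tool_rot: [2.052, -2.377, 0.001]
ft_force: [0.2, -0.1, 0.3]
grip_width: 0.409
```

Run:
```python
from h import *
p=bayw(-.094,0);goto(p[0],p[1],.0391,byaw-90)
t=ctrl.get_image("side");crop(t,(210,170,330,280),6,"pics/af_s.png")
t=ctrl.get_image("top");crop(t,(200,110,310,210),6,"pics/af_t.png");cv2.imwrite("pics/af_full.png",t["img"])
```

```text
t 55.2 pos [0.5359 0.3181 0.1861] yaw -98.40 F [ 0.1677 -0.064   0.298 ] T [ 0.0254  0.0319 -0.0303] w 0.409 q7 -2.46 tilt [0.0018 0.0005]
row:  [0.7902, -0.1995, 0.4912] spin -0.0019
```

View pics/af_s.png

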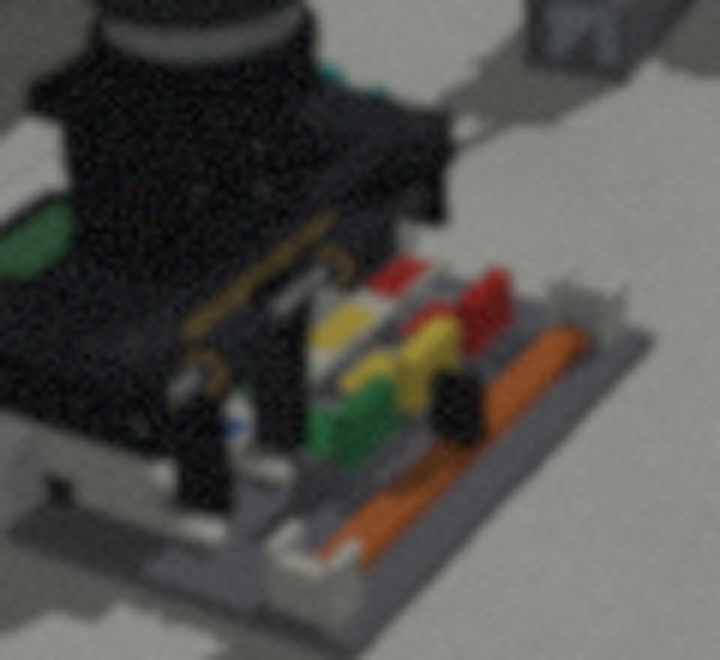

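View pics/af_t.png

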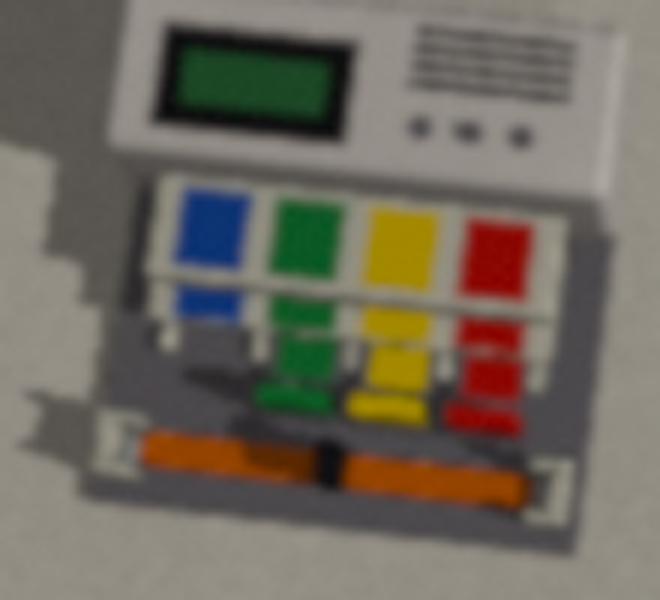

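View pics/af_full.png

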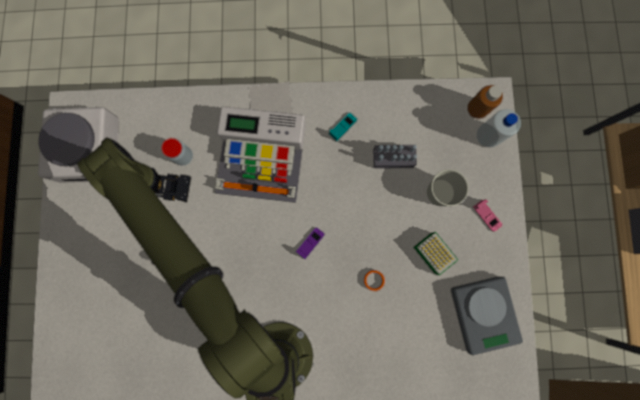

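Top view: the three ribs are in one line at crop (295,397), (388,408) and (483,417), parallel to the bay strips. The keeper lies between both posts, and the jar, rack and bucket haven't moved. Handing in.

```bash
python3 -c "
from bench import ctrl
print(ctrl.close_job())"
```

```text
the job is handed in; nothing more can be done
None
```

The job is done and handed in at about 55 s: the yellow, green and red cartridges went into their own slots in that order, then the keeper bar was pressed in behind them. The blue cartridge was absent.

- **Cartridges:** Each slid flat along the plate, then stopped solid against a light push of about 6–12 N. Green and red stopped exactly at the expected home position. I felt the roller peak (8–9 N) and release on those two. On yellow I caught only the release pull before the stop. Red rubbed one side of its slot at about 5 N, and I eased it sideways by about 1 mm before the last push.
- **Yellow's position:** My first camera estimate of the bay was about 3 mm too deep. I corrected it from where yellow stopped, so yellow's own position is not an independent check. Green and red then matched the corrected value.
- **Keeper:** I felt the rollers pull it down, then it stopped solid at the expected height, with a final push of about 11 N.
- **Last pictures:** The three grips are in line, parallel to the bay, and the bar lies flat between both posts. The jar, rack, bucket and look-alikes are where they were. The arm was clear, with no contact force.

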